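# Rock the lids on the surface plate and put the bowed one in the tray

### The arm

A 6-joint arm with a two-finger parallel gripper is mounted at the origin on a cart in front of the work surface, level with it; the furniture and walls round the work are solid. World frame = base frame: x ahead of the robot, y to its left, z up, the work surface at z = 0. Lengths are in mm, angles in rad, forces in N, time in s.
With the tool pointing down it reaches from about 400 to 925 mm from the base axis. Payload 3.4 kg.
Tool frame: the origin (TCP) lies at the very end of the fingers, on their centre line; the grasp point (between the pads) lies 19 mm behind it (ctrl.hold_point_z is the distance from the TCP to the grasp point, in mm); y points along the fingers, x is the direction in which the jaws open and shut, and the axes are right-handed (so a half turn about y gives the same grasp; the last joint's range is limited). The gripper opens to 85 mm and grips with 20 to 120 N. Pads are 22 mm wide; open, the fingers measure 114 mm over their backs; the gripper's body (76 mm by 85 mm) begins 54 mm behind the grasp point. The pads swing forward as they close: fully open they stand 13 mm farther back than shut.
Start: joints at [1.153, 0.307, 1.506, -0, 1.328, -0.073], TCP at [193.837, 541.349, 207.005] pointing down, gripper open.
Joint ranges: [-3.12, 3.12], [-1.05, 2.28], [0.14, 2.33], [-1.42, 4.57], [0.1, 2.73], [-2.68, 2.68]. Speed limits (rad/s): [2.57, 2.57, 3.14, 3.14, 3.14, 3.14].

### API

Orientations are given as a unit quaternion [x, y, z, w].
In Python, from station import ctrl, viewer gives the robot as it stands. The module is installed in compiled form; this text tells all that it offers.
- The arm moves only by the shell command python3 -m handwheel 'ROWS'. ROWS is text: rows parted by semicolons, each of 7 numbers parted by spaces: the shift along the tool's x, y, z in m, then the turn, a rotation vector about the tool's x, y, z in rad, then the closure, from 0 (fully open) to 1 (shut). A call has 1 to 12 rows; each row shifts and turns the pose as measured when the row begins, along the tool's axes as they then stand; what a row does not reach is not made up. A row lasts 1/12 s, in which the tool goes at most 41.7 mm and 7.16 degrees, less where a joint would pass 70% of its speed; a pose out of reach is approached as far as the arm can. A call with a gripper value outside its range is refused whole. The fingers move at their own pace and stop on an object; the grip force is fixed at half the most. Time passes only in rows, so rows that do not move let the fingers close. It gives the time, the measured TCP pose, the force and the opening at its end, in the units of the state.
- ctrl.observe(): the state, without advancing time (a new reading comes with each control period).
- viewer.camera(name): name is "side" or "top"; returns a dict with "color" (400x640x3 uint8, blue, green, red), "mtx" (3x3 intrinsics, pixels), "dist_coeffs" ([k1, k2, p1, p2, k3] as OpenCV has them; the pictures are not rectified), "eye" and "rotation" of the camera in the world. Camera axes: x right, y down, z forward; pixel columns grow to the right and rows downward; lengths in mm; the calibration is good to about 2 mm. A picture is of the moment at which its call begins. There is no depth.
- ctrl.finish_job(): hands the job in, once; it reports no verdict.
Trained networks look in a picture, given as the dict that the camera call returned (one of the last four; its "shot" number tells which), for a name from the list of things; names that differ only in an ending like _2 or _b are one class to them, and where a whole thing is asked for, a point or a joint stands for the part that bears it (a point fixed in the world has none). Each returns a list of dicts, best first, with "p" (0 to 1); they miss things now and then, are a little off and sometimes report something else, mostly with a low value. They report only what shows in the picture. A call takes as long as a camera call.
- viewer.cut_out(label, picture): "mask" (400x640 bool, what is visible of it) and "uv" ([column, row] in pixels, amid what is visible of it).
- viewer.tip_of(label, picture): "uv" ([column, row] in pixels: a listed point, or the origin of a listed thing).
The state is a dict: "clock": time; "joint_pos": joint angles; "qd": joint speeds; "joint_torque": joint torques, N m; "ee_pos": TCP position; "orientation": TCP orientation; "wrist_force": force on the tool from outside, world axes, zero at the start; "ft_torque": the same for the moment, N m; "gripper_width": finger opening in mm.
Only numpy, scipy, OpenCV 4.12 (cv2) and the standard library are available. Lean on these libraries where they do the work, as an engineer would, in place of code of your own. Each camera call takes 0.05 s, during which the arm holds its last target.

### The job

One of the three lids lying on the stone surface plate is bowed underneath; find it by pressing gently with the fingertips on the near end of each (never loading the stone plate with more than 25 N), and on the one that gives press the far end as well, so that it rocks both ways where it lies. Then lift that lid by its knob and set it down gently, level across the two rails in the steel tray. Leave the two flat lids where they lie and do not disturb the other things on the bench.

Things in the scene. Friction and masses are not known exactly. Their poses are not given: they have to be found in the camera images.
- surface_plate: Fixed stone surface plate, 116 mm (x) by 270 mm (y), its top face 50 mm above the worktop; the three lids lie on it in a row from left to right, about 86 mm apart. Origin under its middle at worktop height, x away from the robot.
- lid_a_mid (a point): Left, middle or right of three outwardly alike aluminium lids: plate 90 mm (its x) by 56 mm (its y), top face 11 mm above its underside, upright round black knob in the middle (21 mm across, 28 mm tall). This point: on the knob's axis, 19.5 mm above the underside, 8.5 mm above the top face; z up, x the long axis, pointing away from the robot within 10 degrees; near end at -45 mm, far end at +45 mm.
- lid_b_mid (a point): Another of the lids, outwardly like lid_a, with the same point and axes. About 0.25 kg each. Any one of the three may be the bowed one: at rest it lies just as level and as high as the two flat ones, so its resting pose tells nothing. A flat one (underside 80 x 50 mm) stays put when an end is pressed.
- lid_c_mid (a point): Another of the lids, outwardly like lid_a, same point and axes. The bowed one touches only along a 20 mm wide band under its middle: pressed with 2 N or more 38 mm from the middle, it tilts about 0.15 rad until that end touches, which lets a fingertip down 3 to 4 mm; let go, it falls back level.
- lid_a: The lid that carries the point lid_a_mid; origin under its middle, 19.5 mm below that point, same axes.
- lid_b: The lid that carries the point lid_b_mid; origin under its middle, 19.5 mm below that point, same axes.
- lid_c: The lid that carries the point lid_c_mid; origin under its middle, 19.5 mm below that point, same axes.
- tray_rails (a point): Fixed shallow steel tray to the left, 120 mm (x) by 90 mm (y) outside, walls 4 mm thick, 22 mm high, with two black cross rails along y inside (12 mm wide, middles 33 mm either side of the centre) that carry the two ends of a lid. This point: the tray's centre at the height of the rails' tops, 9 mm above the worktop; x along its long side. A bowed lid sinks 2.7 mm between the rails, a flat one does not.
- septa_tin: Round tin, 62 mm across, 30 mm tall; a bystander. Origin under its middle.
- timer: Small desk timer with a sloping display, 58x73x38 mm; a bystander. Origin under its middle.
- beaker: Small glass beaker, 54 mm across, 71 mm tall; a bystander. Origin under its middle.
- tape_roll: Roll of tape lying flat, 73 mm across, 19 mm high; a bystander. Origin under its middle.
- marker: Black marker pen lying down, 134 mm long; a bystander. Origin under its middle.
- tray: The tray itself; origin under its middle at worktop height, same axes as tray_rails.

How it is judged:
By the outcome, as a careful person would: the job done as asked, in the order asked, and still so for the second after the job is handed in, with the robot touching nothing.
It also fails if it takes over 67 s, if anything falls off the work surface, if the arm or the gripper's body presses on something with over 40 N, if the wrist force passes 120 N, or if a joint passes its speed limit or range.

## Working session

There is one attempt and no reset: what is moved stays moved. The work goes in short steps, Python scripts to look and compute and a shell command to move; the robot and the scene stay as the last step left them, time stands still between calls to the robot, and variables do not carry over. Pictures are saved under pics/ and viewed, and the job is handed in when it is done.

```bash
mkdir -p pics; cat > h.py <<'E'
import numpy as np,cv2
from station import ctrl,viewer
from scipy.spatial.transform import Rotation as R
def ray(p,uv):
    n=cv2.undistortPoints(np.array([[uv]],float),np.array(p['mtx'],float),np.array(p['dist_coeffs'],float))[0,0]
    Rm=np.array(p['rotation'],float)
    if Rm.shape!=(3,3): Rm=R.from_quat(Rm).as_matrix()
    return np.array(p['eye'],float),Rm@np.array([n[0],n[1],1.])
def atz(p,uv,z):
    e,d=ray(p,uv); return e+d*(z-e[2])/d[2]
def proj(p,X):
    Rm=np.array(p['rotation'],float)
    c=Rm.T@(np.array(X,float)-np.array(p['eye'],float))
    return cv2.projectPoints(c[None],np.zeros(3),np.zeros(3),np.array(p['mtx'],float),np.array(p['dist_coeffs'],float))[0][0,0]
E
python3 - <<'E'
from h import *
s=ctrl.observe();print({k:np.round(v,3) for k,v in s.items()},ctrl.hold_point_z)
for n in ['top','side']:
    p=viewer.camera(n);cv2.imwrite(f'pics/{n}0.png',p['color']);print(n,p['eye'],np.round(p['rotation'],3))
    for l,z in [('lid_a_mid',69.5),('tray_rails',9),('surface_plate',0),('tray',0),('septa_tin',0),('timer',0),('beaker',0),('tape_roll',0),('marker',0)]:
        for r in viewer.tip_of(l,p)[:4]: print(l,round(r['p'],2),np.round(r['uv'],1),np.round(atz(p,r['uv'],z),1))
E
```

```text
{'clock': np.float64(0.0), 'joint_pos': array([ 1.154,  0.308,  1.508, -0.   ,  1.328, -0.074]), 'qd': array([ 0.   ,  0.001,  0.001, -0.001, -0.002, -0.003]), 'joint_torque': array([-2.0000e-03, -4.5757e+01, -2.5192e+01, -1.0000e-03,  1.3000e-02,
       -0.0000e+00]), 'ee_pos': array([193.53 , 540.664, 206.09 ]), 'orientation': array([ 0.579,  0.407, -0.408, -0.578]), 'wrist_force': array([0.29 , 0.007, 0.788]), 'ft_torque': array([-0.012, -0.02 ,  0.006]), 'gripper_width': np.float64(85.917)} 18.700000000000003
top [  94.93213155   47.75784918 1838.40256419] [-0.701  0.706 -0.077  0.073]
lid_a_mid 0.61 [330.3 194.2] [499.8 -40.3  69.5]
tray_rails 0.72 [231.1 202.2] [481.1 383.8   9. ]
surface_plate 0.98 [352.7 201.2] [ 484.  -140.3    0. ]
surface_plate 0.17 [232.4 203.5] [477.2 379.7   0. ]
tray 0.61 [232.3 200.5] [490.5 380.5   0. ]
tray 0.28 [229.  199.1] [496.8 395.    0. ]
septa_tin 0.6 [286.  202.9] [478.4 148.5   0. ]
septa_tin 0.18 [438.2 199.1] [ 491.  -510.8    0. ]
timer 0.74 [262.7 206.5] [463.2 248.9   0. ]
beaker 0.54 [418.1 205.8] [ 461.9 -422.1    0. ]
tape_roll 0.5 [434.8 201.5] [ 480.4 -495.4    0. ]
marker 0.74 [180.6 205.1] [471.6 601.9   0. ]
side [-154.0049818  1101.96237167  894.0165233 ] [-0.236  0.848 -0.458  0.123]
lid_a_mid 0.51 [349.3 163.7] [ 504.1 -240.5   69.5]
lid_a_mid 0.38 [327.2 184.4] [500.7 -57.2  69.5]
tray_rails 0.71 [255.6 267.8] [493.5 386.7   9. ]
surface_plate 0.95 [334.5 192.4] [ 502.  -118.6    0. ]
tray 0.82 [255.7 273.1] [485.5 397.7   0. ]
tray 0.28 [328.9 185. ] [ 547.8 -154.5    0. ]
beaker 0.64 [374.6 160.2] [ 478.9 -441.4    0. ]
tape_roll 0.56 [257.2 267.2] [497.6 374.7  -0. ]
tape_roll 0.49 [383.6 151.5] [ 478.6 -540.2    0. ]
marker 0.62 [203.1 314.4] [507.8 601.8   0. ]
```

View pictures.

View pics/top0.png

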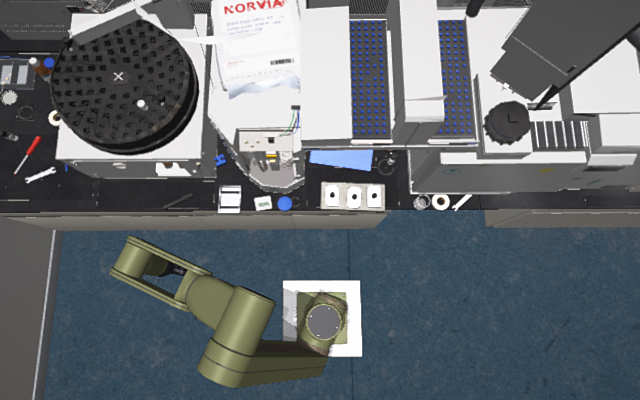

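View pics/side0.png

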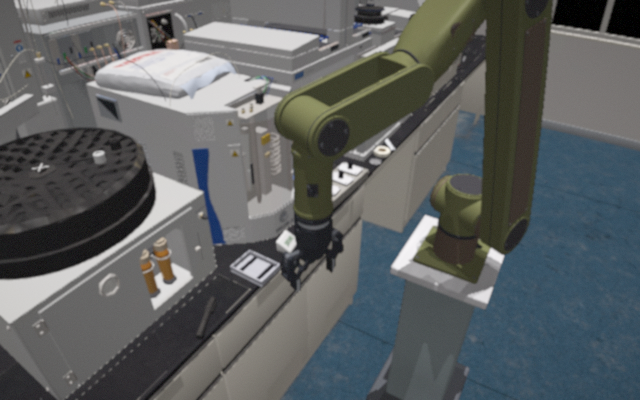

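```bash
python3 - <<'E'
from h import *
s=ctrl.observe();print(np.round(R.from_quat(s['orientation']).as_matrix(),3))
p=viewer.camera('top');print(np.array(p['mtx']),p['dist_coeffs'])
c=p['color'][160:250,170:450];c=cv2.resize(c,None,fx=2.85,fy=2.85,interpolation=cv2.INTER_CUBIC);cv2.imwrite('pics/top0z.png',c)
q=viewer.camera('side')
c=q['color'][130:290,220:420];c=cv2.resize(c,None,fx=3.7,fy=3.7,interpolation=cv2.INTER_CUBIC);cv2.imwrite('pics/side0z.png',c)
for pp in (p,q):
  for l in ['lid_a','lid_b','lid_c','surface_plate','tray']:
    for r in viewer.cut_out(l,pp): 
        m=r['mask'];v,u=np.nonzero(m);print(l,round(r['p'],2),np.round(r['uv'],1),m.sum(),u.min(),u.max(),v.min(),v.max())
E
```

```text
[[ 0.337  0.    -0.941]
 [ 0.941  0.     0.337]
 [ 0.    -1.     0.   ]]
[[434.10711153   0.         312.07830438]
 [  0.         434.10711153 200.30357624]
 [  0.           0.           1.        ]] [0.02221896 0.         0.         0.         0.        ]
lid_a 0.77 [330.9 196.3] 267 325 339 185 205
lid_a 0.61 [374.7 191.8] 290 367 380 186 207
lid_a 0.55 [356.  195.9] 291 347 361 186 207
lid_b 0.77 [330.9 196.3] 267 325 339 185 205
lid_b 0.61 [374.7 191.8] 290 367 380 186 207
lid_b 0.55 [356.  195.9] 291 347 361 186 207
lid_c 0.77 [330.9 196.3] 267 325 339 185 205
lid_c 0.61 [374.7 191.8] 290 367 380 186 207
lid_c 0.55 [356.  195.9] 291 347 361 186 207
surface_plate 0.81 [346.2 201.5] 796 321 384 183 212
surface_plate 0.71 [331.3 196.3] 313 324 340 184 206
tray 0.93 [232.9 201.4] 633 218 241 186 213
lid_a 0.62 [381.1 148.4] 138 374 390 147 157
lid_a 0.58 [338.4 178.2] 208 333 353 171 185
lid_a 0.46 [350.4 170.1] 199 338 361 162 175
lid_a 0.45 [335.  189.6] 39 333 339 187 194
lid_b 0.62 [381.1 148.4] 138 374 390 147 157
lid_b 0.58 [338.4 178.2] 208 333 353 171 185
lid_b 0.46 [350.4 170.1] 199 338 361 162 175
lid_b 0.45 [335.  189.6] 39 333 339 187 194
lid_c 0.62 [381.1 148.4] 138 374 390 147 157
lid_c 0.58 [338.4 178.2] 208 333 353 171 185
lid_c 0.46 [350.4 170.1] 199 338 361 162 175
lid_c 0.45 [335.  189.6] 39 333 339 187 194
surface_plate 0.59 [345.6 189.6] 450 333 367 169 208
surface_plate 0.53 [383.1 149.4] 154 374 390 147 157
tray 0.78 [258.5 270.3] 1090 232 280 250 285
```

View pics/top0z.png

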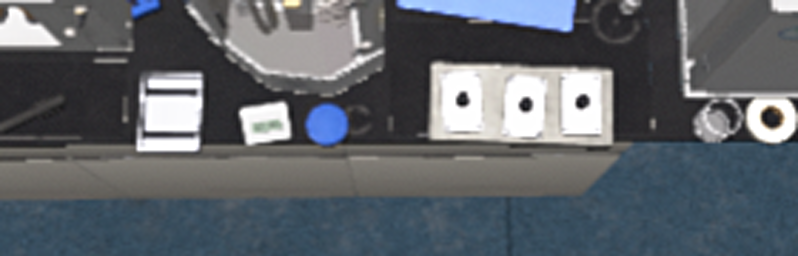

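View pics/side0z.png

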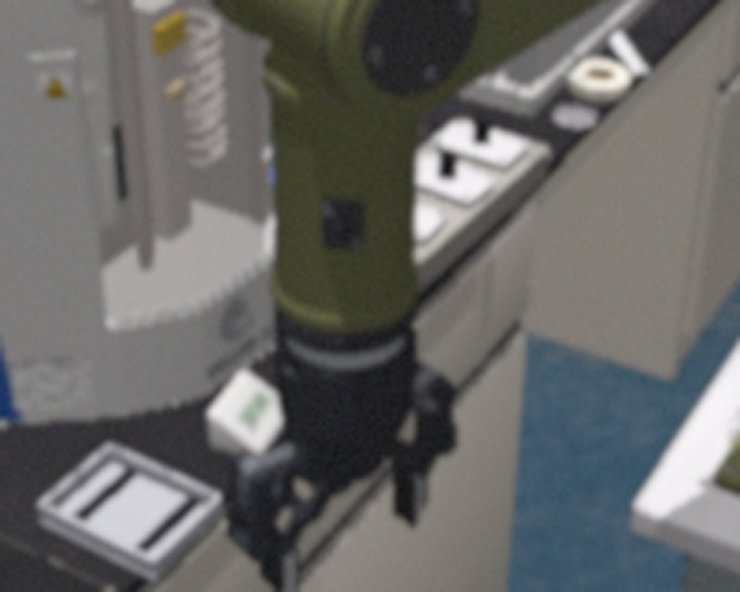

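```bash
cat > m.py <<'E'
from h import *
from scipy import ndimage as ni
def pts(p,box,th,z,dark=False):
    u0,u1,v0,v1=box;k=8
    g=cv2.cvtColor(p['color'],cv2.COLOR_BGR2GRAY)[v0:v1,u0:u1]
    g=cv2.resize(g,None,fx=k,fy=k,interpolation=cv2.INTER_CUBIC)
    m=(g<th) if dark else (g>th)
    l,n=ni.label(m);out=[]
    for i in range(1,n+1):
        q=l==i
        if q.sum()<k*k*6: continue
        if not dark: q=ni.binary_fill_holes(q)
        v,u=np.nonzero(q);uv=np.c_[u,v]
        hull=cv2.convexHull(uv.astype(np.int32))[:,0].astype(float)
        f=lambda a:(a+.5)/k-.5+np.array([u0,v0])
        W=np.array([atz(p,x,z)[:2] for x in f(hull)])
        c=atz(p,f(uv.mean(0)),z)
        r=cv2.minAreaRect(W.astype(np.float32))
        out.append((f(uv.mean(0)),c,r,q.sum()/k/k))
    return out
E
python3 - <<'E'
from m import *
p=viewer.camera('top')
g=cv2.cvtColor(p['color'],cv2.COLOR_BGR2GRAY);print(g[195,318:390]);print(g[180:216,350])
for th in (215,230,240):
  for o in pts(p,(320,388,180,216),th,61): print('lid',th,np.round(o[0],1),np.round(o[1],1),np.round(o[2][0],1),np.round(o[2][1],1),round(o[2][2],1),o[3])
for o in pts(p,(326,382,188,204),110,78,True): print('knob',np.round(o[0],1),np.round(o[1],1),np.round(o[2][1],1),o[3])
q=viewer.camera('side')
for r in viewer.tip_of('lid_a_mid',q): print(r['p'],r['uv'],np.round(atz(q,r['uv'],69.5),1))
E
```

```text
[ 44  37  66 161 217 205 191 243 255 255 255 255  81  37  42  39 122 248
 255 255 251 205 214 214 211 208 208 206 202 246 255 255 255 255 195  65
  35  43 130 248 255 255 254 194 196 202 206 200 181 238 255 255 255 252
  76  38  48  39  94 235 255 255 235 196 200 208 178  57  32  40  39  39]
[ 39  40  90 177 212 205 207 237 248 255 255 254 254 254 255 255 255 255
 255 255 254 254 254 254 254 255 255 252 208 199  74  48  99  89  71 111]
lid 215 [332.3 195.5] [496.3 -49.1  61. ] [498.  -63.1] [117.7 110.3] 89.6 514.0625
lid 215 [373.6 195.5] [ 495.  -222.6   61. ] [ 496.7 -222.7] [60.  96.6] 89.0 300.921875
lid 215 [354.2 197.5] [ 486.9 -140.6   61. ] [ 488.4 -160.6] [114.3 100.4] 88.0 318.34375
lid 230 [331.8 194.7] [499.6 -47.   61. ] [502.1 -49.7] [72.8 96.5] 88.9 290.9375
lid 230 [373.7 195.7] [ 494.  -222.8   61. ] [ 494.6 -222.8] [56.9 91.6] 88.7 279.71875
lid 230 [353.6 196.9] [ 489.6 -138.2   61. ] [ 489.7 -138.2] [60.1 93.8] 84.1 274.328125
lid 240 [331.7 195.1] [498.1 -46.4  61. ] [499.2 -46. ] [90.3 58.1] 1.1 258.28125
lid 240 [373.7 195.8] [ 493.7 -222.7   61. ] [ 494.4 -222.7] [55.6 89.7] 89.1 266.171875
lid 240 [353.6 196.9] [ 489.6 -138.5   61. ] [ 489.6 -138.1] [58.  91.7] 84.2 255.46875
knob [331.9 194.5] [496.5 -46.3  78. ] [16.2 19.7] 14.640625
knob [373.9 195.2] [ 492.3 -221.1   78. ] [16.5 20.6] 15.828125
knob [354.  196.3] [ 488.3 -138.4   78. ] [17.5 18.8] 15.203125
0.74 [337.7, 177.1] [ 493.1 -123.8   69.5]
0.56 [327.0, 184.8] [500.  -54.4  69.5]
```

```bash
python3 -m handwheel '0 0 0 0 -0.115 0 1; 0 0 0 0 -0.115 0 1; 0 0 0 0 -0.115 0 1; -0.03 0 -0.025 0 0 0 1; -0.03 0 -0.025 0 0 0 1; -0.03 0 -0.025 0 0 0 1; -0.03 0 -0.025 0 0 0 1; -0.03 0 -0.025 0 0 0 1; -0.03 0 -0.025 0 0 0 1; -0.03 0 -0.025 0 0 0 1;-0.03 0 -0.025 0 0 0 1'
python3 - <<'E'
from m import *
p=viewer.camera('top')
for n,b in (('lid',None),):
  pass
r=pts(p,(320,388,180,216),240,61)
for o in r: print(o[1],cv2.boxPoints(o[2]).round(0).tolist())
for th in (60,80,110):
  for o in pts(p,(210,246,180,218),th,9): print('tray',th,np.round(o[0],1),np.round(o[1],1),np.round(o[2][0],1),np.round(o[2][1],1),round(o[2][2],1),cv2.boxPoints(o[2]).round(0).tolist(),o[3])
c=p['color'][180:220,205:285];cv2.imwrite('pics/tray1.png',cv2.resize(c,None,fx=9,fy=9,interpolation=cv2.INTER_CUBIC))
E
```

```text
clock: 2.67
ee_pos: [401.9, 305.6, 206.3]
orientation: [0.489, 0.511, -0.507, -0.493]
wrist_force: [0.6, 0.3, 0.8]
gripper_width: -0.2
[498.06600778 -46.46075598  61.        ] [[453.0, -18.0], [455.0, -76.0], [546.0, -74.0], [544.0, -15.0]]
[ 493.74977255 -222.73079761   61.        ] [[449.0, -250.0], [539.0, -251.0], [540.0, -196.0], [450.0, -194.0]]
[ 489.61715574 -138.47251323   61.        ] [[441.0, -162.0], [532.0, -172.0], [538.0, -114.0], [447.0, -104.0]]
tray 60 [225.2 196.2] [507.8 410.2   9. ] [498.2 400.5] [171.9 155.4] 1.4 [[410.0, 476.0], [414.0, 321.0], [586.0, 325.0], [582.0, 480.0]] 969.265625
tray 80 [223.9 192.5] [524.2 416.3   9. ] [500.9 399.5] [169.2 154.6] 2.4 [[413.0, 473.0], [420.0, 319.0], [589.0, 326.0], [582.0, 480.0]] 746.375
tray 80 [221.4 210.3] [445.8 424.    9. ] [444.3 423.8] [52.3 24.7] 54.4 [[419.0, 410.0], [439.0, 395.0], [470.0, 438.0], [450.0, 452.0]] 31.625
tray 80 [234.6 215.5] [423.  366.9   9. ] [426.1 370.8] [26.1 99.6] 1.4 [[412.0, 420.0], [414.0, 321.0], [440.0, 321.0], [438.0, 421.0]] 87.609375
tray 110 [224.  187.7] [545.4 416.3   9. ] [537.8 401.5] [ 89.1 157.5] 0.1 [[493.0, 480.0], [493.0, 323.0], [582.0, 323.0], [582.0, 480.0]] 465.171875
tray 110 [212.5 212.9] [434.8 461.6   9. ] [442.1 458.2] [55.5 32.4] 2.4 [[414.0, 473.0], [415.0, 441.0], [471.0, 443.0], [469.0, 476.0]] 44.796875
tray 110 [222.9 211.8] [439.3 417.3   9. ] [439.8 416. ] [33.7  8.7] 89.6 [[435.0, 399.0], [444.0, 399.0], [444.0, 433.0], [436.0, 433.0]] 12.671875
tray 110 [234.  216.3] [419.6 369.6   9. ] [420.5 368.5] [95.7 11.9] 89.6 [[414.0, 321.0], [426.0, 321.0], [427.0, 416.0], [415.0, 416.0]] 54.109375
```

View pics/tray1.png

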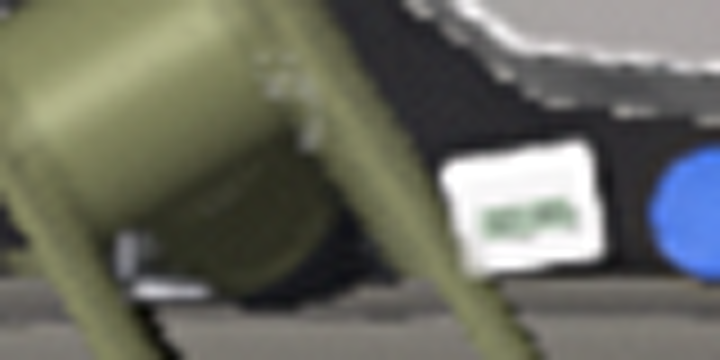

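```bash
python3 -m handwheel '-0.035 0 -0.004 0 0 0 1; -0.035 0 -0.004 0 0 0 1; -0.035 0 -0.004 0 0 0 1; -0.035 0.01 -0.004 0 0 0 1; -0.035 0.01 -0.004 0 0 0 1; -0.035 0.01 -0.004 0 0 0 1; -0.035 0.01 -0.004 0 0 0 1; -0.035 0.01 -0.004 0 0 0 1; -0.035 0.015 -0.004 0 0 0 1; -0.035 0.015 -0.004 0 0 0 1; 0 0.015 0 0 0 0 1; 0 0 0 0 0 0 1'
cat > go.py <<'E'
import sys
from h import *
# prints tool-frame shift to reach world target (x,y,z) and yaw error to 90deg
s=ctrl.observe();M=R.from_quat(s['orientation']).as_matrix()
t=np.array([float(a) for a in sys.argv[1:4]])
print('pos',np.round(s['ee_pos'],1),'F',np.round(s['wrist_force'],1),'shift tool mm',np.round(M.T@(t-s['ee_pos']),1),'yaw',round(np.degrees(np.arctan2(M[1,0],M[0,0])),2),'tooly',np.round(M[:,1],3),'w',round(float(s['gripper_width']),1),'t',round(float(s['clock']),2))
E
python3 go.py 459 -46.5 80
python3 - <<'E'
from m import *
for n in('top','side'):
    p=viewer.camera(n)
    b=(300,400,170,225) if n=='top' else (300,400,120,220)
    c=p['color'][b[2]:b[3],b[0]:b[1]];cv2.imwrite(f'pics/{n}2.png',cv2.resize(c,None,fx=6 if n=='side' else 7,fy=6 if n=='side' else 7,interpolation=cv2.INTER_CUBIC))
p=viewer.camera('top')
E
```

```text
clock: 3.72
ee_pos: [469.3, -63.3, 110.7]
orientation: [0.499, 0.513, -0.499, -0.489]
wrist_force: [0.1, 1.0, -0.5]
gripper_width: -0.1
pos [469.3 -63.3 110.7] F [ 0.1  1.  -0.5] shift tool mm [16.9 30.5 10.7] yaw 91.37 tooly [ 0.024  0.005 -1.   ] w -0.1 t 3.72
```

View pics/side2.png

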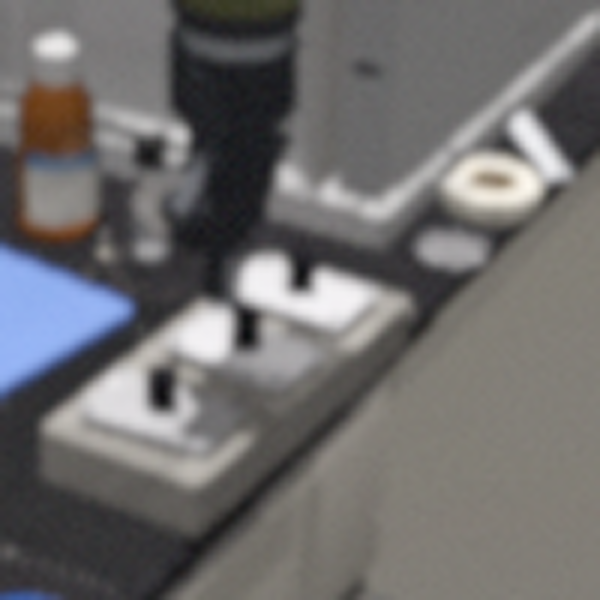

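```bash
python3 - <<'E'
from m import *
p=viewer.camera('side')
P=np.array(ctrl.observe()['ee_pos']);print(P,proj(p,P))
for X in ([469,-63,50],[497.5,-46.5,69.5],[489,-138.3,69.5],[494,-222.3,69.5]): print(X,proj(p,X))
p=viewer.camera('top');print(proj(p,P))
E
```

```text
Traceback (most recent call last):
  File "h.py", line 13, in proj
    c=Rm.T@(np.array(X,float)-np.array(p['eye'],float))
      ~~~~^^~~~~~~~~~~~~~~~~~~~~~~~~~~~~~~~~~~~~~~~~~~~
ValueError: matmul: Input operand 1 has a mismatch in its core dimension 0, with gufunc signature (n?,k),(k,m?)->(n?,m?) (size 3 is different from 4)
```

View pics/top2.png

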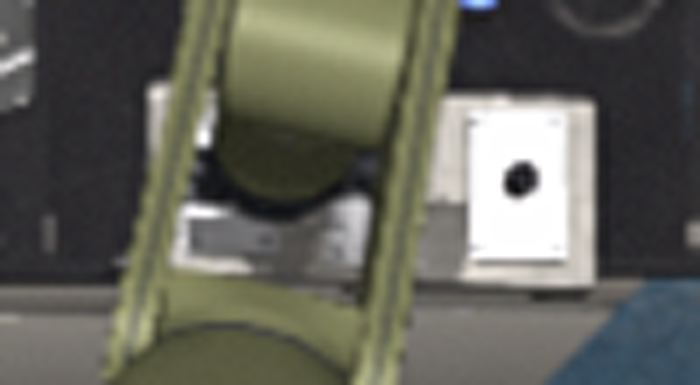

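```bash
sed -i 's/^    c=Rm.T/    if Rm.shape!=(3,3): Rm=R.from_quat(Rm).as_matrix()\n    c=Rm.T/' h.py; python3 - <<'E'
from m import *
p=viewer.camera('side')
P=np.array(ctrl.observe()['ee_pos']);print(P,proj(p,P))
for X in ([469,-63,50],[497.5,-46.5,69.5],[489,-138.3,69.5],[494,-222.3,69.5]): print(X,proj(p,X))
p=viewer.camera('top');print(proj(p,P))
E
```

```text
[471.8749028  -61.12266054 113.95088036] [334.84596298 175.6784437 ]
[469, -63, 50] [335.31307575 190.53613138]
[497.5, -46.5, 69.5] [326.50756408 185.94861681]
[489, -138.3, 69.5] [340.46180463 175.73727471]
[494, -222.3, 69.5] [349.44419107 166.24205804]
[336.03372552 198.42973628]
```

```bash
python3 -m handwheel '0.016 0.012 0.01 0 0 -0.02 1;0 0 0 0 0 0 1';python3 go.py 459 -46.5 80; python3 - <<'E'
from m import *
p=viewer.camera('side')
P=np.array(ctrl.observe()['ee_pos']);u=proj(p,P);print(P,u)
c=p['color'][120:220,290:390].copy();c=cv2.resize(c,None,fx=6,fy=6,interpolation=cv2.INTER_CUBIC)
cv2.circle(c,(int((u[0]-290+.5)*6),int((u[1]-120+.5)*6)),4,(0,0,255),1)
c=np.clip(c.astype(float)*1.6,0,255).astype(np.uint8)
cv2.imwrite('pics/side3.png',c)
E
```

```text
clock: 4.18
ee_pos: [463.1, -43.3, 103.5]
orientation: [0.494, 0.523, -0.494, -0.489]
wrist_force: [-1.8, 0.3, -0.2]
gripper_width: -0.2
pos [463.1 -43.3 103.5] F [-1.8  0.3 -0.2] shift tool mm [-3.6 23.3  5. ] yaw 91.94 tooly [ 0.034  0.024 -0.999] w -0.2 t 4.18
[466.20468145 -44.70387673 104.97027765] [333.9314327  180.22740472]
```

View pics/side3.png

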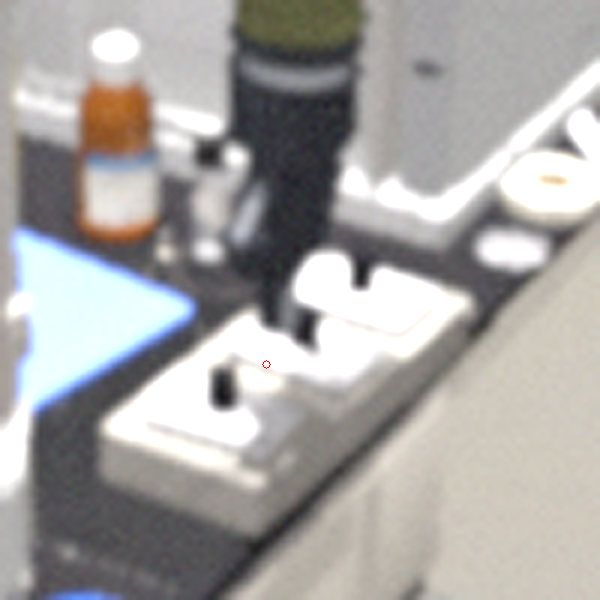

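```bash
cat >> go.py <<'E'
ya=np.radians(float(sys.argv[4]) if len(sys.argv)>4 else 90)
c,sn=np.cos(ya),np.sin(ya)
T=np.array([[c,0,-sn],[sn,0,c],[0,-1,0]])
print('rotvec',np.round(R.from_matrix(M.T@T).as_rotvec(),3))
E
python3 go.py 459 -46.5 80; python3 -m handwheel '0 0 0 0 0 0 1; 0 0 0 0 0 0 1';python3 go.py 459 -46.5 80;python3 -m handwheel '0 0 0 0 0 0 1; 0 0 0 0 0 0 1';python3 go.py 459 -46.5 80
```

```text
pos [466.2 -44.7 105. ] F [ 0.8 -0.1  0.7] shift tool mm [-2.  24.6  8.3] yaw 91.96 tooly [ 0.039  0.021 -0.999] w 0.0 t 4.23
rotvec [0.04  0.034 0.021]
clock: 4.4
ee_pos: [468.2, -44.4, 106.8]
orientation: [0.497, 0.525, -0.493, -0.484]
wrist_force: [0.3, 0.5, -0.4]
gripper_width: 0.1
pos [468.2 -44.4 106.8] F [ 0.3  0.5 -0.4] shift tool mm [-2.2 26.3 10.4] yaw 92.14 tooly [ 0.043  0.019 -0.999] w 0.1 t 4.4
rotvec [0.044 0.037 0.019]
clock: 4.57
ee_pos: [470.0, -44.7, 108.1]
orientation: [0.498, 0.525, -0.493, -0.483]
wrist_force: [0.4, 0.5, 0.1]
gripper_width: -0.3
pos [470.  -44.7 108.1] F [0.4 0.5 0.1] shift tool mm [-1.8 27.6 12.3] yaw 92.2 tooly [ 0.046  0.018 -0.999] w -0.3 t 4.57
rotvec [0.047 0.038 0.017]
```

```bash
python3 -m handwheel '-0.001 0.01 0.007 0.026 0.02 0.01 1; -0.001 0.01 0.007 0.024 0.02 0.009 1; 0 0.001 0.001 0.002 0 0 1';python3 go.py 459 -46.5 70;python3 -m handwheel '0 0.001 0.001 0.002 0 0 1;0 0.001 0.001 0.002 0 0 1;0 0.001 0.001 0.002 0 0 1';python3 go.py 459 -46.5 70
```

```text
clock: 4.82
ee_pos: [458.3, -48.2, 88.1]
orientation: [0.502, 0.498, -0.5, -0.5]
wrist_force: [0.7, 0.6, -0.1]
gripper_width: 0.0
pos [458.3 -48.2  88.1] F [ 0.7  0.6 -0.1] shift tool mm [ 1.8 18.1 -0.8] yaw 89.75 tooly [-0.001 -0.004 -1.   ] w 0.0 t 4.82
rotvec [-0.001 -0.004 -0.004]
clock: 5.07
ee_pos: [456.3, -48.5, 85.5]
orientation: [-0.5, -0.497, 0.502, 0.501]
wrist_force: [0.9, -0.7, 0.2]
gripper_width: -0.1
pos [456.3 -48.5  85.5] F [ 0.9 -0.7  0.2] shift tool mm [ 2.1 15.5 -2.8] yaw 89.83 tooly [-0.006 -0.004 -1.   ] w -0.1 t 5.07
rotvec [-0.006 -0.003 -0.004]
```

```bash
python3 -m handwheel '0.001 0.006 -0.001 -0.003 -0.002 -0.002 1; 0.001 0.006 -0.001 -0.003 -0.002 -0.002 1; 0 0 0 0 0 0 1';python3 go.py 459 -46.5 66;python3 -m handwheel '0 0 0 0 0 0 1;0 0 0 0 0 0 1;0 0 0 0 0 0 1';python3 go.py 459 -46.5 66
```

```text
clock: 5.32
ee_pos: [459.3, -46.8, 73.4]
orientation: [0.501, 0.501, -0.499, -0.499]
wrist_force: [-0.6, -0.2, 0.1]
gripper_width: -0.1
pos [459.3 -46.8  73.4] F [-0.6 -0.2  0.1] shift tool mm [0.3 7.4 0.4] yaw 90.08 tooly [ 0.004  0.    -1.   ] w -0.1 t 5.32
rotvec [0.004 0.001 0.   ]
clock: 5.57
ee_pos: [459.0, -46.7, 72.8]
orientation: [0.5, 0.501, -0.499, -0.499]
wrist_force: [0.4, -0.4, -0.3]
gripper_width: 0.2
pos [459.  -46.7  72.8] F [ 0.4 -0.4 -0.3] shift tool mm [ 0.2  6.8 -0. ] yaw 90.07 tooly [ 0.003  0.    -1.   ] w 0.2 t 5.57
rotvec [0.003 0.001 0.   ]
```

```bash
python3 -m handwheel '0 0.004 0 0 0 0 1; 0 0.003 0 0 0 0 1; 0 0.0015 0 0 0 0 1';python3 -m handwheel '0 0.001 0 0 0 0 1';python3 -m handwheel '0 0.001 0 0 0 0 1';python3 -m handwheel '0 0.001 0 0 0 0 1'; python3 go.py 459 -46.5 61
```

```text
clock: 5.82
ee_pos: [459.7, -46.8, 64.3]
orientation: [0.501, 0.502, -0.499, -0.498]
wrist_force: [0.0, 0.6, -0.1]
gripper_width: 0.0
clock: 5.9
ee_pos: [459.6, -46.8, 63.0]
orientation: [0.501, 0.501, -0.499, -0.499]
wrist_force: [0.6, -0.7, -0.8]
gripper_width: -0.0
clock: 5.98
ee_pos: [459.5, -46.8, 61.7]
orientation: [0.501, 0.501, -0.499, -0.499]
wrist_force: [0.0, 0.9, -0.5]
gripper_width: 0.3
clock: 6.07
ee_pos: [459.4, -46.8, 60.6]
orientation: [0.501, 0.501, -0.499, -0.499]
wrist_force: [0.7, -0.8, -0.3]
gripper_width: -0.2
pos [459.4 -46.8  60.6] F [ 0.7 -0.8 -0.3] shift tool mm [ 0.3 -0.4  0.4] yaw 90.08 tooly [ 0.004  0.    -1.   ] w -0.2 t 6.07
rotvec [0.004 0.001 0.   ]
```

```bash
for i in 1 ; do python3 -m handwheel '0 0.0005 0 0 0 0 1'|grep -E 'pos|force';python3 -m handwheel '0 0.0005 0 0 0 0 1'|grep -E 'pos|force'; done
```

```text
ee_pos: [459.4, -46.8, 59.9]
wrist_force: [-0.1, -0.7, 0.4]
ee_pos: [459.4, -46.8, 59.3]
wrist_force: [-0.1, -0.2, -0.6]
```

```bash
python3 -m handwheel '0 0.0005 0 0 0 0 1'|grep -E 'pos|force'
```

```text
ee_pos: [459.4, -46.8, 58.7]
wrist_force: [-0.5, 0.6, 0.5]
```

```bash
python3 -m handwheel '0 0.0005 0 0 0 0 1'|grep -E 'pos|force'
```

```text
ee_pos: [459.5, -46.8, 58.3]
wrist_force: [0.7, 0.1, 0.3]
```

```bash
python3 -m handwheel '0 0.0005 0 0 0 0 1'|grep -E 'pos|force'; python3 -m handwheel '0 0.0005 0 0 0 0 1'|grep -E 'pos|force'; python3 - <<'E'
from m import *
p=viewer.camera('side')
P=np.array(ctrl.observe()['ee_pos']);u=proj(p,P);print(P,u)
c=p['color'][140:210,300:380].copy();c=cv2.resize(c,None,fx=8,fy=8,interpolation=cv2.INTER_CUBIC)
cv2.circle(c,(int((u[0]-300+.5)*8),int((u[1]-140+.5)*8)),4,(0,0,255),1)
cv2.imwrite('pics/side4.png',c)
E
```

```text
ee_pos: [459.6, -46.8, 57.8]
wrist_force: [-0.1, -0.2, -0.7]
ee_pos: [459.6, -46.8, 57.2]
wrist_force: [-0.2, -0.2, -0.5]
[459.48129718 -46.78611803  57.14832079] [335.48128938 191.66035645]
```

View pics/side4.png

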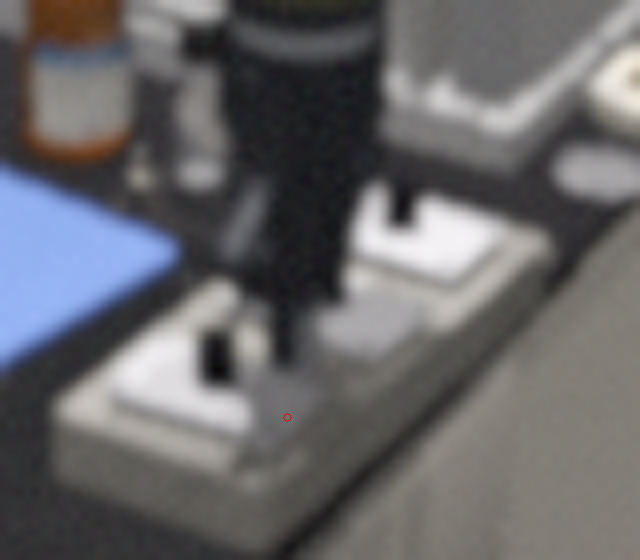

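```bash
python3 - <<'E'
from m import *
p=viewer.camera('side')
P=np.array([193.8,541.3,207])
d=np.array([.337,.941,0])
for s in(-43,0,43):
  for dz in (0,13): 
    u=proj(p,P+s*d+[0,0,dz]); print(s,dz,u,(u-[220,130])*3.7)
E
python3 -m handwheel '0 0.0005 0 0 0 0 1'|grep -E 'pos|force'
```

```text
-43 0 [327.636646   282.82958545] [398.2555902  565.46946616]
-43 13 [327.74011021 278.67817471] [398.63840778 550.10924644]
0 0 [312.77833389 291.60280069] [343.2798354  597.93036256]
0 13 [312.76271957 287.42738463] [343.2220624  582.48132311]
43 0 [297.20414796 300.76562474] [285.65534747 631.83281154]
43 13 [297.05626596 296.57062792] [285.10818406 616.31132329]
ee_pos: [459.6, -46.8, 56.7]
wrist_force: [-0.3, 0.2, -0.9]
```

```bash
python3 -m handwheel '0 0.0005 0 0 0 0 1'|grep -E 'pos|force'
```

```text
ee_pos: [459.6, -46.8, 56.3]
wrist_force: [0.3, -0.4, 0.3]
```

```bash
python3 -m handwheel '0 0.0005 0 0 0 0 1'|grep -E 'pos|force'
```

```text
ee_pos: [459.7, -46.8, 55.7]
wrist_force: [-0.6, -1.1, 0.2]
```

```bash
python3 - <<'E'
from m import *
im=cv2.imread('pics/side0.png')[230:310,270:370];c=cv2.resize(im,None,fx=6,fy=6,interpolation=cv2.INTER_CUBIC)
c=np.clip(c.astype(float)*1.8,0,255).astype(np.uint8);cv2.imwrite('pics/s0t.png',c)
p=viewer.camera('side')
c=p['color'][160:205,310:360];c=cv2.resize(c,None,fx=12,fy=12,interpolation=cv2.INTER_CUBIC)
c=np.clip(c.astype(float)*1.5,0,255).astype(np.uint8);cv2.imwrite('pics/s5.png',c)
E
```

```text
(no output)
```

View pics/s0t.png

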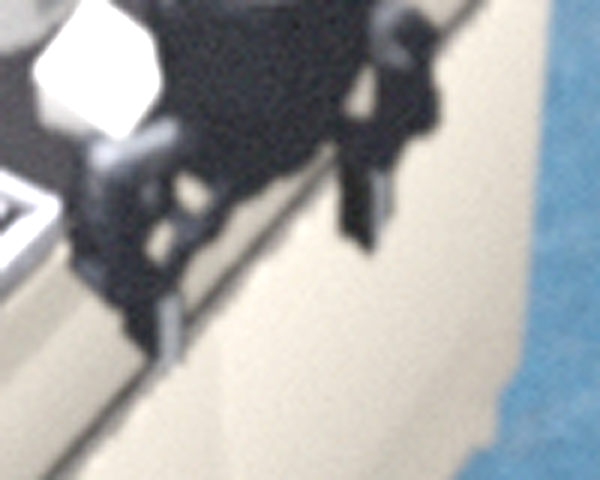

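View pics/s5.png

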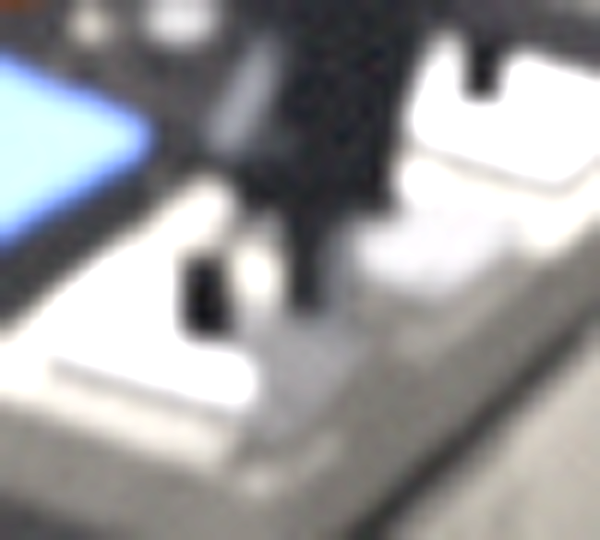

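```bash
for i in 1 ; do python3 -m handwheel '0 0.0007 0 0 0 0 1'|grep -E 'pos|force';done
```

```text
ee_pos: [459.7, -46.8, 55.0]
wrist_force: [-0.4, -0.7, -0.2]
```

```bash
python3 -m handwheel '0 0.0007 0 0 0 0 1'|grep -E 'pos|force'
```

```text
ee_pos: [459.6, -46.8, 54.2]
wrist_force: [-0.2, 0.1, -0.3]
```

```bash
python3 -m handwheel '0 0.0007 0 0 0 0 1'|grep -E 'pos|force'
```

```text
ee_pos: [459.7, -46.8, 53.4]
wrist_force: [0.5, -0.2, -0.9]
```

```bash
python3 -m handwheel '0 0.0007 0 0 0 0 1'|grep -E 'pos|force'; python3 go.py 459 -46.5 50
```

```text
ee_pos: [459.7, -46.8, 52.7]
wrist_force: [-0.7, 0.5, -0.2]
pos [459.7 -46.8  52.7] F [-0.7  0.5 -0.2] shift tool mm [0.3 2.7 0.7] yaw 90.08 tooly [ 0.004  0.    -1.   ] w 0.0 t 7.3
rotvec [0.004 0.001 0.   ]
```

```bash
python3 -m handwheel '0 0.0007 0 0 0 0 1;0 0.0007 0 0 0 0 1'|grep -E 'pos|force'
```

```text
ee_pos: [459.6, -46.8, 51.1]
wrist_force: [0.7, -0.4, -0.1]
```

```bash
python3 -m handwheel '0 0.0007 0 0 0 0 1;0 0.0007 0 0 0 0 1'|grep -E 'pos|force'
```

```text
ee_pos: [459.6, -46.8, 49.5]
wrist_force: [-0.3, 0.2, 1.4]
```

```bash
python3 -m handwheel '0 0.0007 0 0 0 0 1;0 0.0007 0 0 0 0 1'|grep -E 'pos|force'
```

```text
ee_pos: [459.6, -46.8, 47.9]
wrist_force: [0.5, 0.2, 0.1]
```

```bash
python3 -m handwheel '0 0.0007 0 0 0 0 1;0 0.0007 0 0 0 0 1'|grep -E 'pos|force'; python3 - <<'E'
from m import *
p=viewer.camera('side')
c=p['color'][160:205,310:360];c=cv2.resize(c,None,fx=12,fy=12,interpolation=cv2.INTER_CUBIC)
c=np.clip(c.astype(float)*1.5,0,255).astype(np.uint8);cv2.imwrite('pics/s6.png',c)
p=viewer.camera('top');c=p['color'][175:220,310:390];cv2.imwrite('pics/t6.png',cv2.resize(c,None,fx=9,fy=9,interpolation=cv2.INTER_CUBIC))
E
```

```text
ee_pos: [459.7, -46.8, 46.4]
wrist_force: [-0.1, -0.3, -0.1]
```

View pics/s6.png

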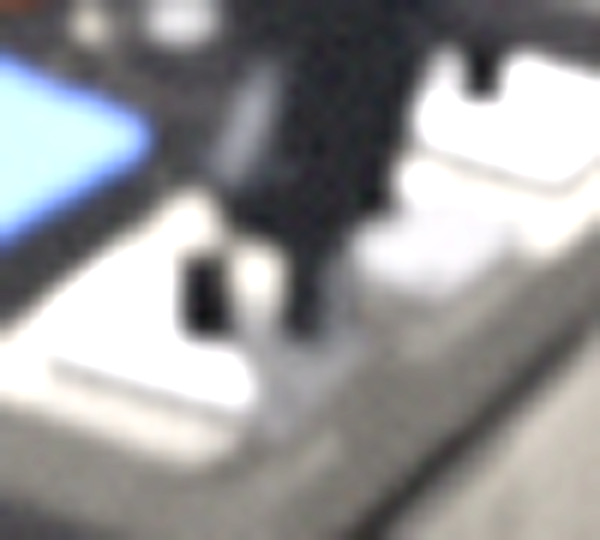

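View pics/t6.png

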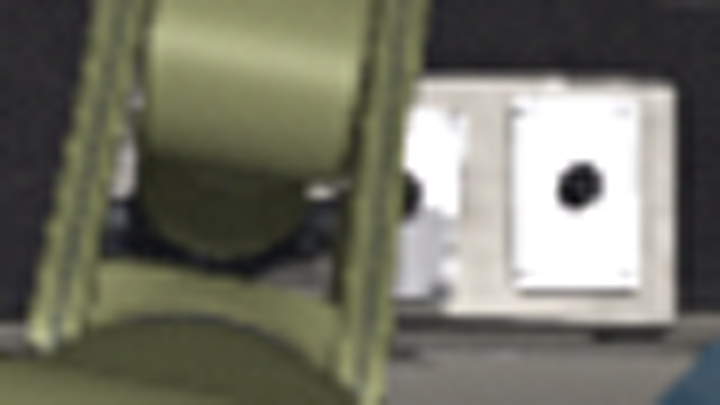

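```bash
python3 -m handwheel '0 0.0007 0 0 0 0 1;0 0.0007 0 0 0 0 1'|grep -E 'pos|force'
```

```text
ee_pos: [459.7, -46.8, 44.9]
wrist_force: [-0.6, -0.7, -0.1]
```

```bash
python3 -m handwheel '0 0.0007 0 0 0 0 1;0 0.0007 0 0 0 0 1'|grep -E 'pos|force'
```

```text
ee_pos: [459.8, -46.8, 43.4]
wrist_force: [0.1, 0.7, 0.3]
```

```bash
python3 -m handwheel '0 0.0006 0 0 0 0 1'|grep -E 'pos|force'
```

```text
ee_pos: [459.8, -46.8, 42.8]
wrist_force: [-0.0, -0.1, -0.0]
```

```bash
python3 -m handwheel '0 0.0006 0 0 0 0 1'|grep -E 'pos|force'
```

```text
ee_pos: [459.8, -46.9, 42.1]
wrist_force: [-0.1, 0.0, -0.4]
```

```bash
python3 -m handwheel '0 0.0006 0 0 0 0 1'|grep -E 'pos|force'
```

```text
ee_pos: [459.8, -46.8, 41.4]
wrist_force: [0.2, 0.3, 0.1]
```

```bash
python3 -m handwheel '0 0.0006 0 0 0 0 1'|grep -E 'pos|force'
```

```text
ee_pos: [459.8, -46.8, 40.8]
wrist_force: [0.4, 0.1, -0.2]
```

```bash
python3 -m handwheel '0 0.0006 0 0 0 0 1'|grep -E 'pos|force'
```

```text
ee_pos: [459.8, -46.8, 40.1]
wrist_force: [0.7, -0.1, -0.1]
```

```bash
python3 -m handwheel '0 0.0006 0 0 0 0 1'|grep -E 'pos|force'
```

```text
ee_pos: [459.8, -46.8, 39.4]
wrist_force: [0.2, 0.4, -0.5]
```

```bash
python3 -m handwheel '0 0.0006 0 0 0 0 1'|grep -E 'pos|force'
```

```text
ee_pos: [459.8, -46.8, 38.7]
wrist_force: [1.1, 0.2, 0.2]
```

```bash
python3 -m handwheel '0 0.0006 0 0 0 0 1'|grep -E 'pos|force'
```

```text
ee_pos: [459.8, -46.8, 38.1]
wrist_force: [1.1, 0.2, -0.3]
```

```bash
python3 -m handwheel '0 0.0006 0 0 0 0 1'|grep -E 'pos|force'; python3 - <<'E'
from m import *
p=viewer.camera('side')
c=p['color'][160:205,310:360];c=cv2.resize(c,None,fx=12,fy=12,interpolation=cv2.INTER_CUBIC)
c=np.clip(c.astype(float)*1.5,0,255).astype(np.uint8);cv2.imwrite('pics/s7.png',c)
E
```

```text
ee_pos: [459.8, -46.9, 37.4]
wrist_force: [0.2, 0.3, 0.1]
```

View pics/s7.png

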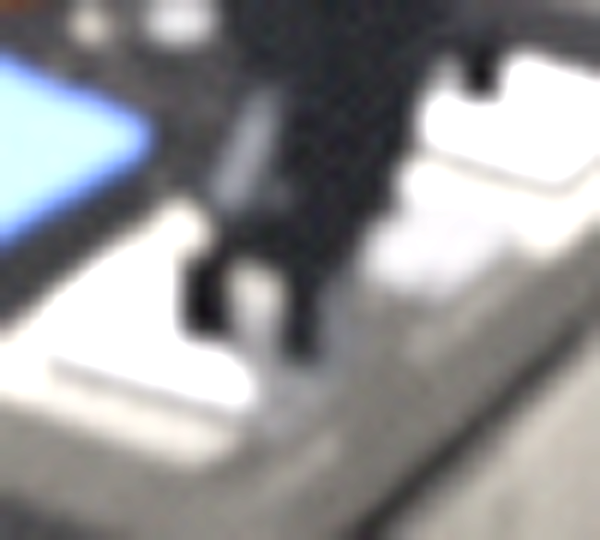

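```bash
python3 -m handwheel '0 0.0006 0 0 0 0 1'|grep -E 'pos|force'
```

```text
ee_pos: [459.8, -46.8, 36.7]
wrist_force: [-0.1, -0.7, 7.9]
```

```bash
python3 -m handwheel '0 0.0006 0 0 0 0 1'|grep -E 'pos|force'
```

```text
ee_pos: [459.8, -46.8, 36.7]
wrist_force: [-2.5, 1.4, 14.4]
```

```bash
python3 -m handwheel '0 0.0006 0 0 0 0 1'|grep -E 'pos|force'
```

```text
ee_pos: [459.8, -46.8, 36.7]
wrist_force: [-2.2, 0.7, 8.0]
```

```bash
python3 -m handwheel '0 0.0006 0 0 0 0 1'|grep -E 'pos|force'
```

```text
ee_pos: [459.8, -46.8, 36.7]
wrist_force: [-1.3, -0.1, 6.3]
```

```bash
python3 -m handwheel '0 0.0006 0 0 0 0 1'|grep -E 'pos|force'
```

```text
ee_pos: [459.8, -46.8, 36.7]
wrist_force: [-0.7, 0.1, 6.9]
```

```bash
python3 -m handwheel '0 0.0006 0 0 0 0 1'|grep -E 'pos|force'
```

```text
ee_pos: [459.8, -46.8, 36.7]
wrist_force: [-1.8, -0.3, 6.8]
```

```bash
python3 -m handwheel '0 -0.004 0 0 0 0 1; 0 -0.008 0 0 0 0 1; -0.02 0 0.002 0 0 0 1; -0.025 0 0.002 0 0 0 1; -0.025 0 0.002 0 0 0 1; -0.012 0 0.002 0 0 0 1; 0 0 0 0 0 0 1'|grep -E 'pos|force';python3 go.py 451.2 -134 42
```

```text
ee_pos: [453.5, -131.2, 52.6]
wrist_force: [-0.3, 0.3, 0.1]
pos [ 453.5 -131.2   52.6] F [-0.3  0.3  0.1] shift tool mm [-2.8 10.6  2.5] yaw 90.35 tooly [ 0.009 -0.001 -1.   ] w 0.0 t 10.28
rotvec [ 0.009  0.006 -0.001]
```

```bash
python3 -m handwheel '-0.001 0.003 0.001 0.004 0.003 0 1; -0.001 0.003 0.001 0.004 0.003 0 1; -0.001 0.003 0 0 0 0 1; 0 0.001 0 0 0 0 1;0 0 0 0 0 0 1'|grep -E 'pos|force';python3 go.py 451.2 -134 37; python3 - <<'E'
from m import *
p=viewer.camera('side')
c=p['color'][150:200,310:370];c=cv2.resize(c,None,fx=11,fy=11,interpolation=cv2.INTER_CUBIC)
c=np.clip(c.astype(float)*1.3,0,255).astype(np.uint8);cv2.imwrite('pics/s8.png',c)
E
```

```text
ee_pos: [451.6, -132.6, 42.4]
wrist_force: [-0.8, 0.6, -0.0]
pos [ 451.6 -132.6   42.4] F [-0.8  0.6 -0. ] shift tool mm [-1.4  5.4  0.4] yaw 89.93 tooly [ 0.001 -0.001 -1.   ] w -0.1 t 10.7
rotvec [ 0.001 -0.001 -0.001]
```

View pics/s8.png

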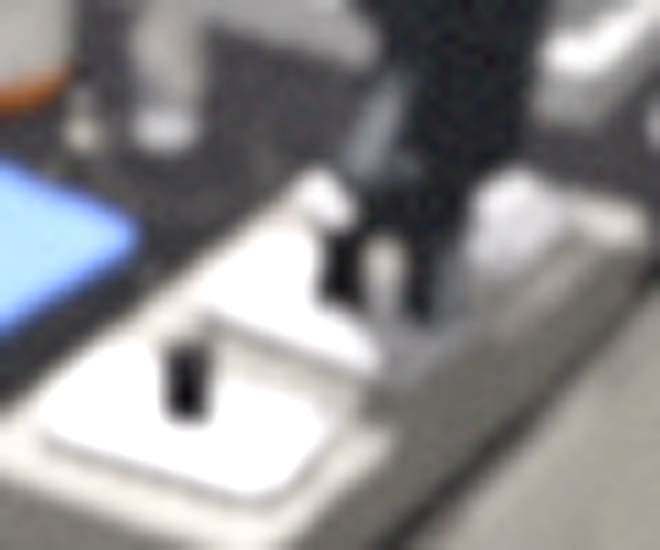

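```bash
python3 -m handwheel '0 0.001 0 0 0 0 1;0 0.001 0 0 0 0 1;0 0.0008 0 0 0 0 1'|grep -E 'pos|force'
```

```text
ee_pos: [451.6, -131.3, 39.3]
wrist_force: [0.4, 0.4, -0.4]
```

```bash
python3 -m handwheel '0 0.0006 0 0 0 0 1'|grep -E 'pos|force'
```

```text
ee_pos: [451.6, -131.1, 38.6]
wrist_force: [-0.6, -0.2, 0.3]
```

```bash
python3 -m handwheel '0 0.0006 0 0 0 0 1'|grep -E 'pos|force'
```

```text
ee_pos: [451.5, -131.0, 38.0]
wrist_force: [-0.0, 0.3, -0.6]
```

```bash
python3 -m handwheel '0 0.0005 0 0 0 0 1'|grep -E 'pos|force'
```

```text
ee_pos: [451.6, -131.0, 37.4]
wrist_force: [0.7, 0.5, 0.5]
```

```bash
python3 -m handwheel '0 0.0005 0 0 0 0 1'|grep -E 'pos|force'
```

```text
ee_pos: [451.6, -131.0, 36.9]
wrist_force: [-0.3, 0.0, 0.2]
```

```bash
python3 -m handwheel '0 0.0005 0 0 0 0 1'|grep -E 'pos|force'
```

```text
ee_pos: [451.4, -131.0, 36.4]
wrist_force: [-1.5, 0.9, 1.4]
```

```bash
python3 -m handwheel '0 0.0005 0 0 0 0 1'|grep -E 'pos|force'
```

```text
ee_pos: [451.2, -130.9, 35.8]
wrist_force: [-1.1, 0.3, 1.2]
```

```bash
python3 -m handwheel '0 0.0005 0 0 0 0 1'|grep -E 'pos|force'
```

```text
ee_pos: [451.0, -130.9, 35.3]
wrist_force: [-1.3, 0.7, 2.1]
```

```bash
python3 -m handwheel '0 0.0005 0 0 0 0 1'|grep -E 'pos|force'
```

```text
ee_pos: [450.8, -130.9, 34.8]
wrist_force: [-0.8, -0.4, 0.8]
```

```bash
python3 -m handwheel '0 0.0005 0 0 0 0 1'|grep -E 'pos|force'
```

```text
ee_pos: [450.6, -130.8, 34.3]
wrist_force: [-0.4, 0.3, 2.0]
```

```bash
python3 -m handwheel '0 0.0005 0 0 0 0 1'|grep -E 'pos|force'
```

```text
ee_pos: [450.4, -130.9, 33.8]
wrist_force: [-1.3, -0.9, 1.8]
```

```bash
python3 -m handwheel '0 0.0005 0 0 0 0 1'|grep -E 'pos|force'
```

```text
ee_pos: [450.2, -130.8, 33.2]
wrist_force: [-1.4, -0.0, 2.5]
```

```bash
python3 -m handwheel '0 0.0004 0 0 0 0 1'|grep -E 'pos|force'
```

```text
ee_pos: [450.2, -130.8, 32.9]
wrist_force: [-1.9, 1.6, 8.5]
```

```bash
python3 -m handwheel '0 0.0004 0 0 0 0 1'|grep -E 'pos|force'
```

```text
ee_pos: [450.2, -130.8, 33.0]
wrist_force: [-2.4, -0.3, 9.1]
```

```bash
python3 -m handwheel '0 0.0004 0 0 0 0 1'|grep -E 'pos|force'
```

```text
ee_pos: [450.2, -130.8, 33.0]
wrist_force: [-1.8, 0.3, 6.8]
```

```bash
python3 -m handwheel '0 0.0004 0 0 0 0 1'|grep -E 'pos|force'
```

```text
ee_pos: [450.2, -130.8, 33.0]
wrist_force: [-1.4, 0.5, 7.0]
```

```bash
python3 -m handwheel '0 0.0004 0 0 0 0 1'|grep -E 'pos|force'
```

```text
ee_pos: [450.2, -130.8, 33.0]
wrist_force: [-1.3, 0.0, 4.7]
```

```bash
python3 -m handwheel '0 -0.001 0 0 0 0 1; 0 -0.002 0 0 0 0 1; 0 -0.002 0 0 0 0 1; 0 -0.004 0 0 0 0 1; 0 -0.004 0 0 0 0 1; -0.02 0 -0.001 0 0 0 1; -0.025 0 -0.001 0 0 0 1; -0.025 0 -0.001 0 0 0 1; -0.014 0 -0.001 0 0 0 1; 0 0 0 0 0 0 1'|grep -E 'pos|force';python3 go.py 456 -222 40
```

```text
ee_pos: [456.7, -217.5, 49.0]
wrist_force: [0.7, -0.1, 0.4]
pos [ 456.7 -217.5   49. ] F [ 0.7 -0.1  0.4] shift tool mm [-4.5  9.   0.8] yaw 90.29 tooly [ 0.003 -0.002 -1.   ] w 0.0 t 13.17
rotvec [ 0.003  0.005 -0.002]
```

```bash
python3 -m handwheel '-0.002 0.003 0.0005 0.002 0.003 0 1; -0.002 0.003 0.0005 0.002 0.003 0 1; -0.001 0.001 0 0 0 0 1; 0 0.0005 0 0 0 0 1;0 0.0005 0 0 0 0 1'|grep -E 'pos|force';python3 go.py 456 -222 37
```

```text
ee_pos: [454.4, -220.2, 40.3]
wrist_force: [-0.7, -1.1, 0.6]
pos [ 454.4 -220.2   40.3] F [-0.7 -1.1  0.6] shift tool mm [-1.8  3.3 -1.6] yaw 89.87 tooly [-0.003  0.001 -1.   ] w 0.1 t 13.58
rotvec [-0.003 -0.002  0.001]
```

```bash
python3 -m handwheel '0 0.0006 -0.001 0 0 0 1;0 0.0006 -0.001 0 0 0 1;0 0.0006 0 0 0 0 1'|grep -E 'pos|force'
```

```text
ee_pos: [456.1, -218.3, 38.1]
wrist_force: [-0.1, 0.8, 0.0]
```

```bash
python3 -m handwheel '0 0.0005 0 0 0 0 1'|grep -E 'pos|force'
```

```text
ee_pos: [456.1, -218.0, 37.6]
wrist_force: [0.1, -0.5, -0.2]
```

```bash
python3 -m handwheel '0 0.0005 0 0 0 0 1'|grep -E 'pos|force'
```

```text
ee_pos: [456.2, -217.8, 37.0]
wrist_force: [0.1, 0.4, -0.2]
```

```bash
python3 -m handwheel '0 0.0005 0 0 0 0 1'|grep -E 'pos|force'
```

```text
ee_pos: [456.2, -217.8, 36.7]
wrist_force: [-1.2, -0.5, 8.5]
```

```bash
python3 -m handwheel '0 0.0005 0 0 0 0 1'|grep -E 'pos|force'
```

```text
ee_pos: [456.2, -217.8, 36.7]
wrist_force: [-2.4, 1.4, 8.3]
```

```bash
python3 -m handwheel '0 0.0005 0 0 0 0 1'|grep -E 'pos|force'
```

```text
ee_pos: [456.2, -217.8, 36.8]
wrist_force: [-1.3, 1.0, 4.5]
```

```bash
python3 -m handwheel '0 0.0005 0 0 0 0 1'|grep -E 'pos|force'
```

```text
ee_pos: [456.2, -217.8, 36.7]
wrist_force: [-2.0, 0.7, 5.3]
```

```bash
python3 -m handwheel '0 -0.004 0 0 0 0 1; 0 -0.014 0 0 0 0 1; 0 -0.014 0 0 0 0 1; 0 -0.014 0 0 0 0 1; 0 -0.002 0 0 0 0 1; 0.018 0 -0.016 0 0 0 1; 0.018 0 -0.018 0 0 0 1; 0.018 0 -0.018 0 0 0 1; 0.018 0 -0.016 0 0 0 1; 0 0 0 0 0 0 1'|grep -E 'pos|force';python3 go.py 526.8 -142.5 50
```

```text
ee_pos: [526.1, -145.1, 85.9]
wrist_force: [0.6, -0.6, -0.4]
pos [ 526.1 -145.1   85.9] F [ 0.6 -0.6 -0.4] shift tool mm [ 2.6 35.9 -0.8] yaw 89.68 tooly [-0.003  0.001 -1.   ] w 0.2 t 15.17
rotvec [-0.003 -0.006  0.001]
```

```bash
python3 -m handwheel '0 0 0 0 0 0 1;0 0.002 0 0 0 0 1'|grep -E 'pos|force';python3 go.py 526.8 -142.5 50; python3 - <<'E'
from m import *
for n,b,k in (('side',(310,370,140,190),11),('top',(310,390,175,220),9)):
    p=viewer.camera(n)
    c=p['color'][b[2]:b[3],b[0]:b[1]];c=cv2.resize(c,None,fx=k,fy=k,interpolation=cv2.INTER_CUBIC)
    c=np.clip(c.astype(float)*1.3,0,255).astype(np.uint8);cv2.imwrite(f'pics/{n}9.png',c)
    print(proj(p,[526.8,-142.5,61]))
E
```

```text
ee_pos: [526.4, -144.3, 83.0]
wrist_force: [0.7, -0.5, 0.3]
pos [ 526.4 -144.3   83. ] F [ 0.7 -0.5  0.3] shift tool mm [ 1.8 33.  -0.5] yaw 89.85 tooly [-0.003  0.001 -1.   ] w -0.2 t 15.33
rotvec [-0.003 -0.003  0.001]
[332.3542073  174.55173456]
[354.35319038 188.26432218]
```

View pics/side9.png

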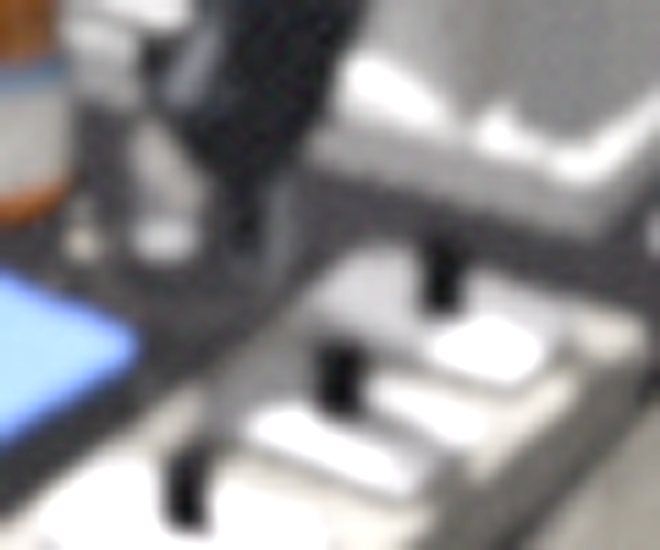

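View pics/top9.png

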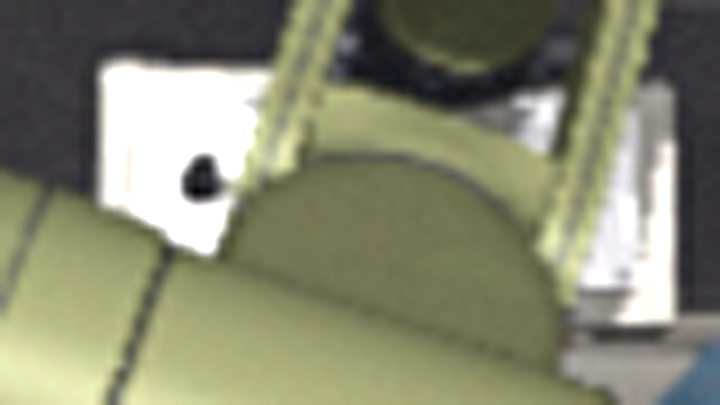

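```bash
python3 -m handwheel '0.001 0.01 0 -0.001 -0.001 0 1;0.001 0.01 0 -0.001 -0.001 0 1;0 0.01 0 0 0 0 1;0 0.006 0 0 0 0 1;0 0.001 0 0 0 0 1;0 0 0 0 0 0 1'|grep -E 'pos|force';python3 go.py 526.8 -142.5 37
```

```text
ee_pos: [521.2, -146.2, 43.2]
wrist_force: [-0.3, -0.4, 0.3]
pos [ 521.2 -146.2   43.2] F [-0.3 -0.4  0.3] shift tool mm [ 3.8  6.2 -5.6] yaw 89.57 tooly [-0.006  0.001 -1.   ] w -0.0 t 15.93
rotvec [-0.006 -0.007  0.001]
```

```bash
python3 -m handwheel '0.002 0.0005 -0.003 -0.003 -0.003 0 1;0.002 0.0005 -0.003 -0.003 -0.003 0 1;0 0.0005 0 0 0 0 1;0 0.0005 0 0 0 0 1;0 0.0005 0 0 0 0 1;0 0.0005 0 0 0 0 1'|grep -E 'pos|force';python3 go.py 526.8 -142.5 37
```

```text
ee_pos: [529.2, -142.7, 41.4]
wrist_force: [0.7, -0.5, 0.3]
pos [ 529.2 -142.7   41.4] F [ 0.7 -0.5  0.3] shift tool mm [0.2 4.4 2.4] yaw 89.93 tooly [ 0.004 -0.    -1.   ] w 0.1 t 16.43
rotvec [ 0.004 -0.001 -0.   ]
```

```bash
python3 -m handwheel '0 0.0007 0.001 0.001 0 0 1;0 0.0007 0.001 0 0 0 1;0 0.0007 0 0 0 0 1;0 0.0007 0 0 0 0 1'|grep -E 'pos|force'
```

```text
ee_pos: [527.3, -142.6, 38.8]
wrist_force: [-0.1, 0.0, -0.6]
```

```bash
python3 -m handwheel '0 0.0006 0 0 0 0 1'|grep -E 'pos|force'
```

```text
ee_pos: [527.2, -142.6, 38.1]
wrist_force: [-0.4, -0.7, -0.1]
```

```bash
python3 -m handwheel '0 0.0006 0 0 0 0 1'|grep -E 'pos|force'
```

```text
ee_pos: [527.1, -142.6, 37.4]
wrist_force: [-0.1, -0.6, 0.2]
```

```bash
python3 -m handwheel '0 0.0005 0 0 0 0 1'|grep -E 'pos|force'
```

```text
ee_pos: [527.1, -142.6, 36.8]
wrist_force: [0.6, 0.4, 0.3]
```

```bash
python3 -m handwheel '0 0.0005 0 0 0 0 1'|grep -E 'pos|force'
```

```text
ee_pos: [527.3, -142.6, 36.3]
wrist_force: [-0.2, 0.1, 1.5]
```

```bash
python3 -m handwheel '0 0.0005 0 0 0 0 1'|grep -E 'pos|force'
```

```text
ee_pos: [527.5, -142.7, 35.9]
wrist_force: [-0.5, 1.0, 1.5]
```

```bash
python3 -m handwheel '0 0.0005 0 0 0 0 1'|grep -E 'pos|force'
```

```text
ee_pos: [527.7, -142.7, 35.5]
wrist_force: [-0.1, 0.3, 1.3]
```

```bash
python3 -m handwheel '0 0.0005 0 0 0 0 1;0 0.0005 0 0 0 0 1'|grep -E 'pos|force'
```

```text
ee_pos: [528.1, -142.7, 34.6]
wrist_force: [0.2, 0.4, 1.8]
```

```bash
python3 -m handwheel '0 0.0005 0 0 0 0 1;0 0.0005 0 0 0 0 1'|grep -E 'pos|force'
```

```text
ee_pos: [528.5, -142.7, 33.7]
wrist_force: [0.3, 0.6, 0.8]
```

```bash
python3 -m handwheel '0 0.0005 0 0 0 0 1'|grep -E 'pos|force'
```

```text
ee_pos: [528.6, -142.8, 33.5]
wrist_force: [-2.1, 1.0, 8.7]
```

```bash
python3 -m handwheel '0 0.0005 0 0 0 0 1'|grep -E 'pos|force'
```

```text
ee_pos: [528.6, -142.8, 33.5]
wrist_force: [-1.3, 1.0, 7.3]
```

```bash
python3 -m handwheel '0 0.0005 0 0 0 0 1'|grep -E 'pos|force'
```

```text
ee_pos: [528.6, -142.8, 33.6]
wrist_force: [-1.8, 0.8, 6.0]
```

```bash
python3 -m handwheel '0 0.0005 0 0 0 0 1'|grep -E 'pos|force'
```

```text
ee_pos: [528.6, -142.8, 33.6]
wrist_force: [-0.0, 1.0, 5.1]
```

```bash
python3 -m handwheel '0 0.0005 0 0 0 0 1'|grep -E 'pos|force'
```

```text
ee_pos: [528.6, -142.8, 33.6]
wrist_force: [-0.2, 1.2, 5.4]
```

```bash
python3 -m handwheel '0 -0.001 0 0 0 0 1; 0 -0.002 0 0 0 0 1; 0 -0.003 0 0 0 0 1; 0 -0.012 0 0 0 0 1; 0 -0.014 0 0 0 0 1; 0 -0.014 0 0 0 0 0.45; 0 -0.003 0 0 0 0 0.45; 0.001 0 0.012 0 0 0 0.45; 0.001 0 0.015 0 0 0 0.45;0.001 0 0.01 0 0 0 0.45;0 0 0 0 0 0 0.45; 0 0 0 0 0 0 0.45'|grep -E 'pos|force|wid';python3 go.py 489 -138.4 60
python3 - <<'E'
from m import *
p=viewer.camera('side')
k=11;b=(310,370,140,190)
c=p['color'][b[2]:b[3],b[0]:b[1]];c=cv2.resize(c,None,fx=k,fy=k,interpolation=cv2.INTER_CUBIC)
c=np.clip(c.astype(float)*1.3,0,255).astype(np.uint8);cv2.imwrite(f'pics/s10.png',c)
E
```

```text
ee_pos: [483.9, -138.4, 81.2]
wrist_force: [0.1, 0.0, 0.4]
gripper_width: 47.3
pos [ 483.9 -138.4   81.2] F [0.1 0.  0.4] shift tool mm [ 0.  21.2 -5.2] yaw 89.96 tooly [-0.002  0.001 -1.   ] w 47.3 t 19.02
rotvec [-0.002 -0.001  0.001]
```

View pics/s10.png

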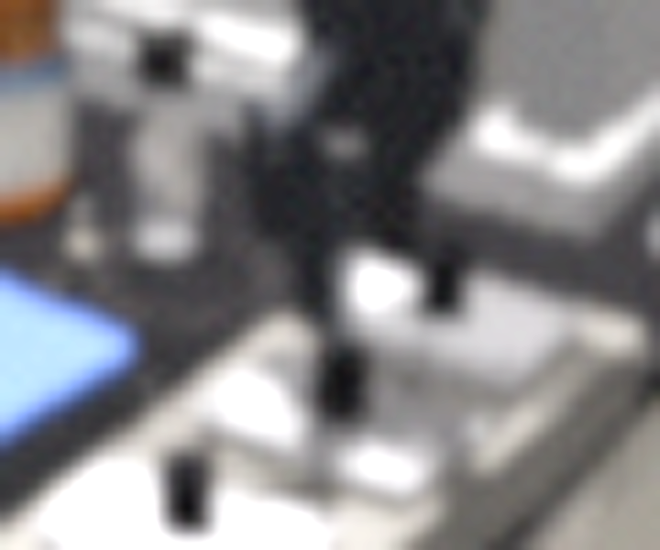

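```bash
python3 -m handwheel '0 0.004 -0.003 0 0 0 0.45;0 0.006 -0.002 0 0 0 0.45;0 0.006 0 0 0 0 0.45;0 0.004 0 0 0 0 0.45;0 0 0 0 0 0 0.45'|grep -E 'pos|force|wid';python3 go.py 489 -138.4 41
python3 - <<'E'
from m import *
p=viewer.camera('side')
k=11;b=(310,370,140,190)
c=p['color'][b[2]:b[3],b[0]:b[1]];c=cv2.resize(c,None,fx=k,fy=k,interpolation=cv2.INTER_CUBIC)
c=np.clip(c.astype(float)*1.3,0,255).astype(np.uint8);cv2.imwrite(f'pics/s11.png',c)
E
```

```text
ee_pos: [491.1, -138.7, 58.2]
wrist_force: [-0.7, -0.2, -0.7]
gripper_width: 46.8
pos [ 491.1 -138.7   58.2] F [-0.7 -0.2 -0.7] shift tool mm [ 0.3 17.2  2.1] yaw 89.98 tooly [-0.001  0.001 -1.   ] w 46.8 t 19.48
rotvec [-0.001 -0.     0.001]
```

View pics/s11.png

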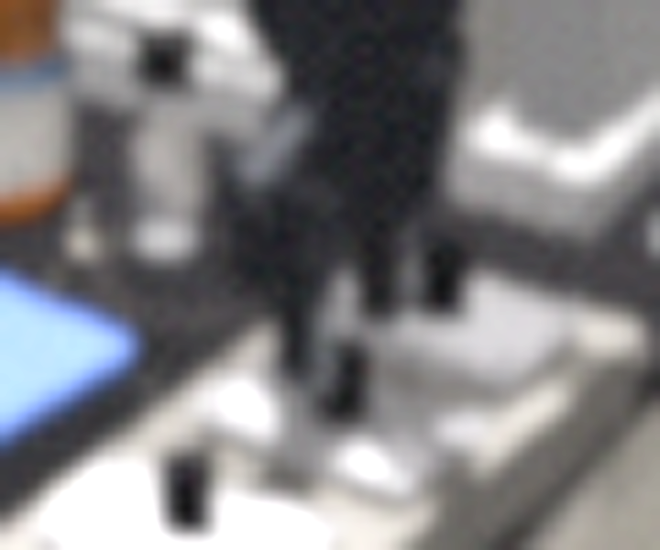

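```bash
python3 -m handwheel '0 0.004 0.001 0 0 0 0.45;0 0.005 0.001 0 0 0 0.45;0 0.004 0 0 0 0 0.45;0 0.001 0 0 0 0 0.45'|grep -E 'pos|force|wid';python3 go.py 489 -138.4 41
```

```text
ee_pos: [489.5, -138.8, 43.0]
wrist_force: [0.1, -0.3, -0.1]
gripper_width: 46.9
pos [ 489.5 -138.8   43. ] F [ 0.1 -0.3 -0.1] shift tool mm [0.4 2.  0.5] yaw 89.99 tooly [-0.001  0.001 -1.   ] w 46.9 t 19.87
rotvec [-0.001 -0.     0.001]
```

```bash
python3 -m handwheel '0 0 0 0 0 0 0.7;0 0 0 0 0 0 0.7;0 0 0 0 0 0 1;0 0 0 0 0 0 1;0 0 0 0 0 0 1;0 0 0 0 0 0 1'|grep -E 'pos|force|wid';python3 go.py 489 -138.4 41
```

```text
ee_pos: [488.8, -138.7, 42.8]
wrist_force: [0.5, -0.1, -1.9]
gripper_width: 19.2
pos [ 488.8 -138.7   42.8] F [ 0.5 -0.1 -1.9] shift tool mm [ 0.3  1.8 -0.2] yaw 89.98 tooly [-0.002  0.001 -1.   ] w 19.2 t 20.37
rotvec [-0.002 -0.     0.001]
```

```bash
python3 -m handwheel '0 -0.002 0 0 0 0 1;0 -0.004 0 0 0 0 1;0 -0.008 0 0 0 0 1;0 -0.012 0 0 0 0 1;0 -0.015 0 0 0 0 1;0 -0.015 0 0 0 0 1;0 -0.015 0 0 0 0 1;0 -0.01 0 0 0 0 1;0 0 0 0 0 0 1;0 0 0 0 0 0 1'|grep -E 'pos|force|wid';python3 go.py 489 -138.4 125
python3 - <<'E'
from m import *
p=viewer.camera('side')
k=8;b=(290,380,120,195)
c=p['color'][b[2]:b[3],b[0]:b[1]];c=cv2.resize(c,None,fx=k,fy=k,interpolation=cv2.INTER_CUBIC)
c=np.clip(c.astype(float)*1.3,0,255).astype(np.uint8);cv2.imwrite(f'pics/s12.png',c)
q=viewer.camera('top');q['color']=cv2.imread('pics/top0.png')
for th in (140,160,180):
  for o in pts(q,(212,250,180,218),th,22): print('tray',th,np.round(o[0],1),np.round(o[1],1),np.round(o[2][0],1),np.round(o[2][1],1),round(o[2][2],1),cv2.boxPoints(o[2]).round(0).tolist())
c=q['color'][180:220,205:265];cv2.imwrite('pics/tray0.png',cv2.resize(c,None,fx=12,fy=12,interpolation=cv2.INTER_CUBIC))
E
```

```text
ee_pos: [487.7, -138.1, 130.7]
wrist_force: [0.2, 0.3, -1.6]
gripper_width: 19.1
pos [ 487.7 -138.1  130.7] F [ 0.2  0.3 -1.6] shift tool mm [-0.3  5.7 -1.3] yaw 89.98 tooly [-0.003  0.002 -1.   ] w 19.1 t 21.2
rotvec [-0.003 -0.     0.002]
tray 140 [230.1 195.9] [505.7 386.7  22. ] [507.5 389.3] [91.2 94.9] 0.7 [[461.0, 436.0], [462.0, 341.0], [554.0, 342.0], [553.0, 437.0]]
tray 140 [228. 210.] [444.4 393.3  22. ] [449.6 391.3] [94.9 37.8] 87.3 [[428.0, 345.0], [466.0, 343.0], [471.0, 438.0], [433.0, 440.0]]
tray 160 [230.2 196.1] [505.1 386.3  22. ] [507.9 389.3] [94.2 89.5] 89.7 [[463.0, 343.0], [552.0, 342.0], [553.0, 436.0], [463.0, 437.0]]
tray 160 [228.1 210.1] [444.  392.9  22. ] [448.2 391.2] [93.6 35.1] 86.6 [[428.0, 346.0], [463.0, 343.0], [469.0, 437.0], [434.0, 439.0]]
tray 180 [230.3 196.5] [503.3 385.6  22. ] [507. 389.] [88.4 93.1] 1.0 [[462.0, 435.0], [464.0, 342.0], [552.0, 343.0], [550.0, 436.0]]
tray 180 [228.3 210.2] [443.6 392.2  22. ] [445.8 391.3] [92.5 32.3] 84.5 [[425.0, 347.0], [457.0, 344.0], [466.0, 436.0], [434.0, 439.0]]
```

View pics/s12.png

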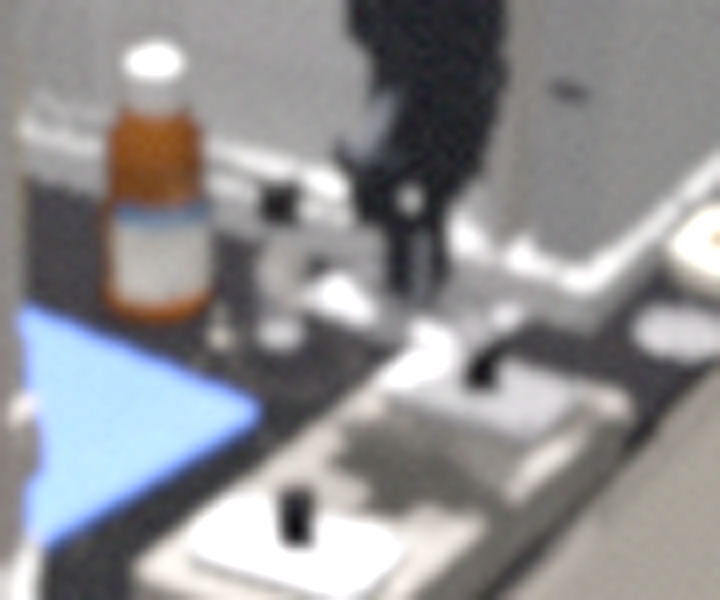

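View pics/tray0.png

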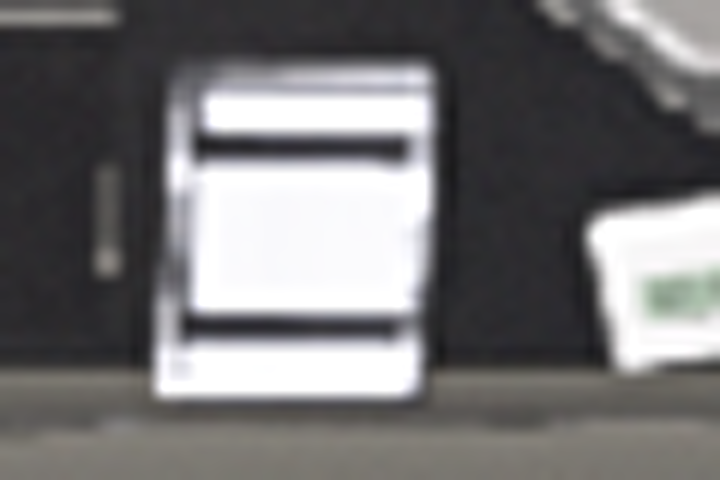

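```bash
python3 - <<'E'
from m import *
q=viewer.camera('top')
f=lambda x,y:(205+(x+.5)/12-.5,180+(y+.5)/12-.5)
for n,z,L in (('rails',9,[(195,148),(410,148),(185,328),(400,328)]),('rim',22,[(173,62),(435,62),(424,400),(155,398)])):
    W=np.array([atz(q,f(*a),z)[:2] for a in L]);print(n,np.round(W,1).tolist(),W.mean(0).round(1))
W=[atz(q,f(*a),9)[:2] for a in [(302.5,148),(292.5,328)]];d=W[0]-W[1];print(np.linalg.norm(d),np.degrees(np.arctan2(d[1],d[0])),np.mean(W,0))
# side check
p=viewer.camera('side');s=cv2.imread('pics/side0.png')
k=10;b=(225,290,240,295);c=s[b[2]:b[3],b[0]:b[1]];c=cv2.resize(c,None,fx=k,fy=k,interpolation=cv2.INTER_CUBIC)
c0=np.array([487,389.]);
import math
for th in (1.5,):
  t=math.radians(th);ex=np.array([math.cos(t),math.sin(t)]);ey=np.array([-ex[1],ex[0]])
  for a,bb,z in [(60,45,22),(60,-45,22),(-60,45,22),(-60,-45,22),(33,39,9),(33,-39,9),(-33,39,9),(-33,-39,9)]:
    u=proj(p,[*(c0+a*ex+bb*ey),z]);cv2.circle(c,(int((u[0]-b[0]+.5)*k),int((u[1]-b[2]+.5)*k)),4,(0,0,255),2)
cv2.imwrite('pics/trays.png',c)
E
```

```text
rails [[527.0, 429.7], [526.5, 352.5], [460.9, 430.8], [460.4, 354.2]] [493.7 391.8]
rim [[555.6, 436.0], [555.1, 342.2], [431.8, 342.8], [433.1, 437.7]] [493.9 389.7]
66.07229279842275 -1.2461080390472123 [493.69982964 391.80547608]
```

View pics/trays.png

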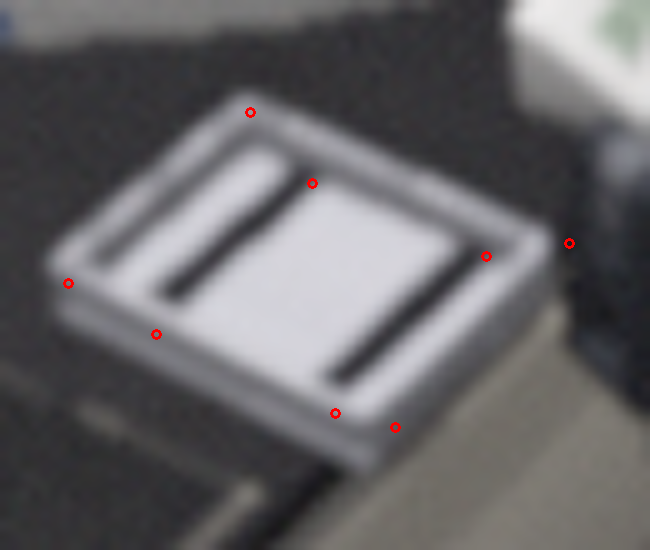

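```bash
python3 -m handwheel '0.01 0 0.008 0 0 0 1;0.02 0 0.014 0 0 0 1;0.025 0 0.018 0 0 0 1;0.025 0 0.018 0 0 0 1;0.025 0 0.012 0 0 0 1;0.03 0 0 0 0 0 1;0.03 0 0 0 0 0 1;0.03 0 0 0 0 0 1;0.03 0 0 0 0 0 1;0.03 0 0 0 0 0 1;0.03 0 0 0 0 0 1;0.03 0 0 0 0 0 1'|grep -E 'pos|force|wid';python3 go.py 420 330 130
```

```text
ee_pos: [397.0, 188.0, 122.1]
wrist_force: [1.5, -0.5, -3.2]
gripper_width: 19.2
pos [397.  188.  122.1] F [ 1.5 -0.5 -3.2] shift tool mm [142.2  -8.3 -21. ] yaw 89.28 tooly [-0.03   0.002 -1.   ] w 19.2 t 22.4
rotvec [-0.03  -0.013  0.002]
```

```bash
python3 -m handwheel '0.028 -0.003 -0.005 -0.01 0 0 1;0.028 -0.003 -0.005 -0.01 0 0 1;0.028 0 -0.005 -0.01 -0.02 0 1;0.028 0 -0.006 0 -0.02 0 1;0.03 0 -0.012 0 -0.02 0 1;0.025 0 -0.016 0 -0.02 0 1;0.015 0 -0.014 0 -0.015 0 1;0.005 0 -0.005 0 0 0 1;0 0 0 0 0 0 1;0 0 0 0 0 0 1'|grep -E 'pos|force|wid';python3 go.py 493.8 390.5 60 95.6
```

```text
ee_pos: [444.3, 390.6, 118.4]
wrist_force: [-0.3, 0.2, -2.2]
gripper_width: 19.1
pos [444.3 390.6 118.4] F [-0.3  0.2 -2.2] shift tool mm [ -4.6  57.4 -50.5] yaw 95.55 tooly [-0.02  -0.006 -1.   ] w 19.1 t 23.23
rotvec [-0.021 -0.001 -0.004]
```

```bash
python3 -m handwheel '-0.001 0.002 -0.01 -0.008 0 -0.002 1;-0.001 0.004 -0.014 -0.008 0 -0.002 1;-0.001 0.006 -0.014 -0.006 0 0 1;-0.001 0.008 -0.01 0 0 0 1;0 0.008 -0.003 0 0 0 1;0 0 0 0 0 0 1;0 0 0 0 0 0 1'|grep -E 'pos|force|wid';python3 go.py 493.8 390.5 30 95.6
python3 - <<'E'
from m import *
p=viewer.camera('side')
k=7;b=(215,315,205,290)
c=p['color'][b[2]:b[3],b[0]:b[1]];c=cv2.resize(c,None,fx=k,fy=k,interpolation=cv2.INTER_CUBIC)
c=np.clip(c.astype(float)*1.3,0,255).astype(np.uint8);cv2.imwrite(f'pics/s13.png',c)
E
```

```text
ee_pos: [497.7, 383.6, 85.4]
wrist_force: [-0.0, 0.9, -2.6]
gripper_width: 19.5
pos [497.7 383.6  85.4] F [-0.   0.9 -2.6] shift tool mm [ 7.5 55.4  3.2] yaw 95.2 tooly [-0.001 -0.005 -1.   ] w 19.5 t 23.82
rotvec [-0.002 -0.007 -0.005]
```

View pics/s13.png

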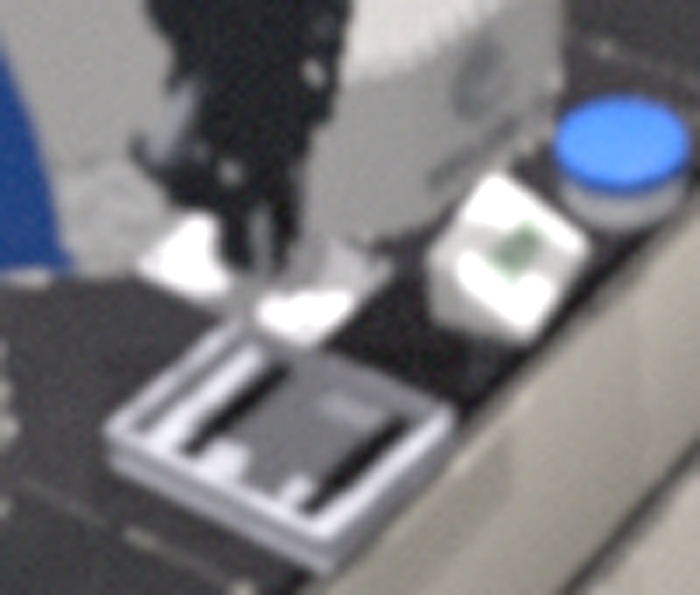

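```bash
python3 -m handwheel '0.003 0.006 0.001 -0.001 -0.003 -0.002 1;0.003 0.01 0.001 -0.001 -0.003 -0.002 1;0.001 0.012 0.001 0 0 -0.001 1;0 0.012 0 0 0 0 1;0 0.01 0 0 0 0 1;0 0.004 0 0 0 0 1;0 0 0 0 0 0 1'|grep -E 'pos|force|wid';python3 go.py 493.8 390.5 6 95.6
```

```text
ee_pos: [490.9, 392.4, 27.3]
wrist_force: [1.1, 1.1, -1.8]
gripper_width: 19.3
pos [490.9 392.4  27.3] F [ 1.1  1.1 -1.8] shift tool mm [-2.2 21.3 -2.7] yaw 95.72 tooly [-0.     0.002 -1.   ] w 19.3 t 24.45
rotvec [-0.     0.002  0.002]
```

```bash
python3 -m handwheel '-0.001 0.005 -0.001 0 0 0.001 1;-0.001 0.005 -0.001 0 0 0.001 1;0 0.004 -0.001 0 0 0 1;0 0.002 0 0 0 0 1;0 0 0 0 0 0 1'|grep -E 'pos|force|wid';python3 go.py 493.8 390.5 3 95.6
python3 - <<'E'
from m import *
p=viewer.camera('side')
k=9;b=(220,300,225,290)
c=p['color'][b[2]:b[3],b[0]:b[1]];c=cv2.resize(c,None,fx=k,fy=k,interpolation=cv2.INTER_CUBIC)
c=np.clip(c.astype(float)*1.2,0,255).astype(np.uint8);cv2.imwrite(f'pics/s14.png',c)
E
```

```text
ee_pos: [494.8, 391.4, 10.5]
wrist_force: [0.0, 0.3, -1.3]
gripper_width: 19.1
pos [494.8 391.4  10.5] F [ 0.   0.3 -1.3] shift tool mm [-0.8  7.5  1.1] yaw 95.77 tooly [ 0.001  0.001 -1.   ] w 19.1 t 24.87
rotvec [0.001 0.003 0.   ]
```

View pics/s14.png

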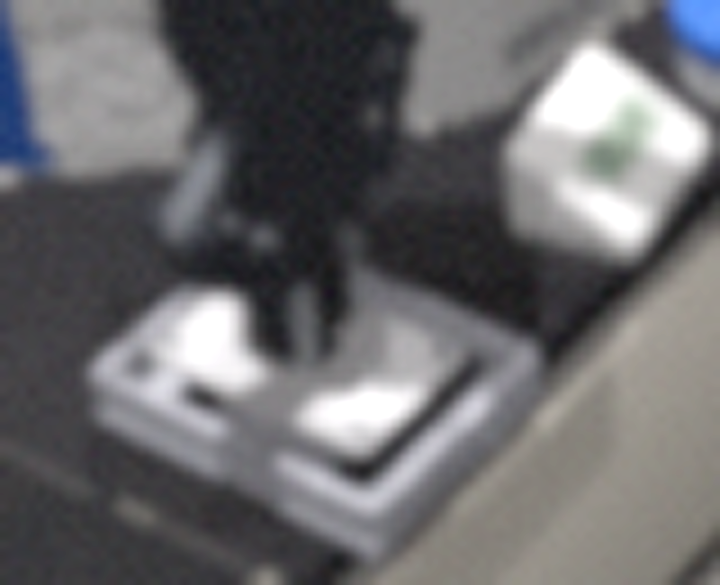

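```bash
python3 -m handwheel '0 0.002 0 0 0.001 0 1;0 0.002 0 0 0.001 0 1;0 0.001 0.001 0 0 0 1;0 0.001 0 0 0 0 1;0 0.0005 0 0 0 0 1'|grep -E 'pos|force|wid'
```

```text
ee_pos: [494.9, 391.9, 4.9]
wrist_force: [0.3, 0.1, -2.0]
gripper_width: 19.1
```

```bash
python3 -m handwheel '0 0.0005 0 0 0 0 1'|grep -E 'pos|force'
```

```text
ee_pos: [494.9, 391.9, 4.4]
wrist_force: [0.5, -0.4, -2.9]
```

```bash
python3 -m handwheel '0 0.0005 0 0 0 0 1'|grep -E 'pos|force'
```

```text
ee_pos: [494.9, 391.9, 3.9]
wrist_force: [0.3, -0.3, -2.8]
```

```bash
python3 -m handwheel '0 0.0005 0 0 0 0 1'|grep -E 'pos|force'
```

```text
ee_pos: [494.9, 391.9, 3.4]
wrist_force: [0.1, 0.4, -2.6]
```

```bash
python3 -m handwheel '0 0.0005 0 0 0 0 1'|grep -E 'pos|force'
```

```text
ee_pos: [494.9, 392.0, 2.9]
wrist_force: [-0.7, 0.2, -2.0]
```

```bash
python3 -m handwheel '0 0.0005 0 0 0 0 1'|grep -E 'pos|force'
```

```text
ee_pos: [495.0, 392.0, 2.4]
wrist_force: [0.4, -0.3, -2.4]
```

```bash
python3 -m handwheel '0 0.0006 0 0 0 0 1;0 0.0005 0 0 0 0 1'|grep -E 'pos|force'
```

```text
ee_pos: [495.0, 392.1, 1.3]
wrist_force: [-1.0, 0.6, -2.1]
```

```bash
python3 -m handwheel '0 0.0005 0 0 0 0 1'|grep -E 'pos|force'
```

```text
ee_pos: [495.0, 392.1, 0.7]
wrist_force: [0.0, -0.3, -3.7]
```

```bash
python3 -m handwheel '0 0.0005 0 0 0 0 1'|grep -E 'pos|force'
```

```text
ee_pos: [495.0, 392.1, 0.1]
wrist_force: [-0.3, 0.3, -2.8]
```

```bash
python3 -m handwheel '0 0.0005 0 0 0 0 1'|grep -E 'pos|force'
```

```text
ee_pos: [495.0, 392.1, -0.5]
wrist_force: [-0.2, 0.2, -1.7]
```

```bash
python3 -m handwheel '0 0.0005 0 0 0 0 1'|grep -E 'pos|force'
```

```text
ee_pos: [495.1, 392.1, -0.9]
wrist_force: [-1.0, 0.8, 0.7]
```

```bash
python3 -m handwheel '0 0.0005 0 0 0 0 1'|grep -E 'pos|force'
```

```text
ee_pos: [495.1, 392.1, -1.0]
wrist_force: [-1.6, -1.1, 4.8]
```

```bash
python3 -m handwheel '0 0 0 0 0 0 0.72;0 0 0 0 0 0 0.65;0 0 0 0 0 0 0.6;0 0 0 0 0 0 0.6'; python3 -m handwheel '0 -0.002 0 0 0 0 0.6;0 -0.005 0 0 0 0 0.6;0 -0.01 0 0 0 0 0.6;0 -0.015 0 0 0 0 0.6;0 -0.02 0 0 0 0 0.6;0 -0.025 0 0 0 0 0.6;0 -0.025 0 0 0 0 0.6;0 -0.025 0 0 0 0 0.6;0 -0.02 0.01 0 0 0 0.6;0 0 0.02 0 0 0 0.6; 0 0 0.02 0 0 0 0.6;0 0 0.02 0 0 0 0.6'|grep -E 'pos|force|wid'
python3 go.py 430 250 140 95.6
python3 - <<'E'
from m import *
p=viewer.camera('side')
k=9;b=(220,300,225,290)
c=p['color'][b[2]:b[3],b[0]:b[1]];c=cv2.resize(c,None,fx=k,fy=k,interpolation=cv2.INTER_CUBIC)
cv2.imwrite(f'pics/s15.png',c)
E
```

```text
clock: 26.67
ee_pos: [496.3, 393.0, 0.1]
orientation: [0.476, 0.527, -0.521, -0.474]
wrist_force: [-0.2, 0.3, -0.3]
gripper_width: 34.0
ee_pos: [430.1, 387.1, 163.3]
wrist_force: [0.5, 0.3, -0.3]
gripper_width: 34.1
pos [430.1 387.1 163.3] F [ 0.5  0.3 -0.3] shift tool mm [-136.7   21.8   13.5] yaw 95.43 tooly [ 0.017  0.011 -1.   ] w 34.1 t 27.67
rotvec [ 0.018 -0.003  0.01 ]
```

View pics/s15.png

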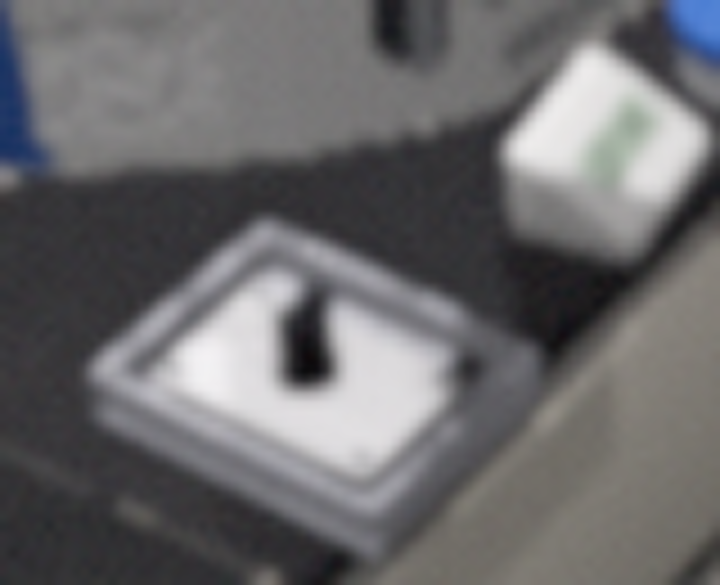

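```bash
python3 -m handwheel '-0.015 0 0.003 0 0 0 0.6;-0.025 0 0 0 0 0 0.6;-0.03 0 0 0 0 0 0.6;-0.03 0 0 0 0 0 0.6;-0.03 0 0 0 0 0 0.6;-0.03 0 0 0 0 0 0.6;-0.02 0 0 0 0 0 0.6;-0.01 0 0 0 0 0 0.6;0 0 0 0 0 0 0.6;0 0 0 0 0 0 0.6'|grep -E 'pos|force|wid'
python3 - <<'E'
from m import *
p=viewer.camera('top')
k=5;b=(170,330,165,225)
c=p['color'][b[2]:b[3],b[0]:b[1]];cv2.imwrite('pics/t16.png',cv2.resize(c,None,fx=k,fy=k,interpolation=cv2.INTER_CUBIC))
for r in viewer.tip_of('lid_a_mid',p): print(r['p'],r['uv'],np.round(atz(p,r['uv'],25.8),1))
for th in (235,245,250):
  for o in pts(p,(218,243,185,214),th,17): print('lid',th,np.round(o[1],1),np.round(o[2][0],1),np.round(o[2][1],1),round(o[2][2],1))
for o in pts(p,(222,239,190,208),100,34,True): print('knob',np.round(o[1],1),np.round(o[2][1],1))
p=viewer.camera('side');cv2.imwrite('pics/s16.png',p['color'])
E
```

```text
ee_pos: [440.5, 191.9, 170.1]
wrist_force: [1.1, 0.1, 0.3]
gripper_width: 34.1
0.8 [329.4, 195.3] [505.  -38.5  25.8]
0.26 [417.8, 202.5] [ 471.1 -415.1   25.8]
lid 235 [498.7 393.2  17. ] [497.8 387. ] [81.3 91.1] 89.7
lid 235 [493.6 353.5  17. ] [491.9 352.6] [51.5 15.6] 0.1
lid 235 [442.5 390.9  17. ] [443.8 393.3] [15.7 90.9] 0.5
lid 245 [498.6 393.6  17. ] [497.8 386.1] [78.  90.3] 89.4
lid 245 [494.1 353.3  17. ] [491.9 352.3] [50.4 14.1] 0.2
lid 245 [442.  389.8  17. ] [443.6 393.5] [14.6 90.3] 0.0
lid 250 [498.8 393.8  17. ] [497.9 386.2] [76.8 89.6] 88.9
lid 250 [494.8 353.2  17. ] [491.6 352. ] [49.8 13.5] 0.1
lid 250 [442. 389.  17.] [443.6 393.5] [13.5 90.1] 0.0
knob [494.4 391.7  34. ] [22.1 14.6]
```

View pics/t16.png

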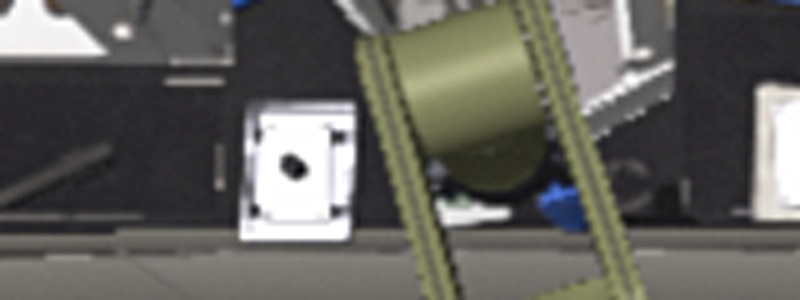

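View pics/s16.png

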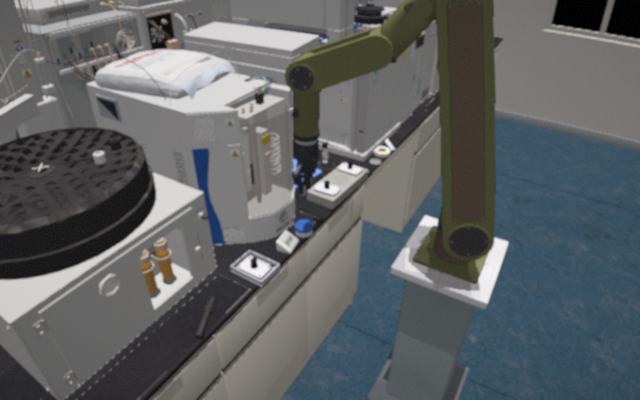

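```bash
python3 - <<'E'
from h import *
print(np.round(ctrl.observe()['qd'],3),ctrl.observe()['clock']);print(ctrl.finish_job())
E
```

```text
[ 0.007  0.005  0.002 -0.002 -0.002 -0.001] 28.7
the job is handed in; nothing more can be done
None
```

The middle lid is the bowed one. It now lies level across the two rails in the tray, and I handed the job in at 28.7 s.

**Finding it:** I pressed the near end of all three lids. The left and right ones stayed firm. The highest readings I saw there were 14 N on the left and 8.5 N on the right. The middle one gave about 3.9 mm at about 1.5 N, then bottomed at about 9 N. Its far end gave about 3.3 mm and also bottomed at about 9 N.

**Placing it:** I lifted the lid by its knob and turned it about 6° to line up with the tray. Contact came at the height expected for a bowed lid that has sunk 2.7 mm, with about 5 N on the rails, and then I released it.

**Last checks:**
- **In the tray:** The top camera puts the knob at (494, 392) against a tray centre of about (494, 391). All four rail ends show evenly round the lid, and it looks level in the side view.
- **Flat lids:** Both still show on the stone plate in the last side picture. I did not measure them again after pressing.
- **Bystanders:** The timer, tin and marker look unmoved. I did not measure the beaker and tape roll at the end.

**What disagreed:** The fingertips met the lid tops about 24 mm higher than the reported tool height implies, and the pictures showed the same offset. I therefore took the pressing, gripping and placing heights from the contact readings. The gripper read 19 mm on the 21 mm knob, but the hold was firm.

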